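# Make up the grind-check kit and the draw-down kit

## Robot

A 6-joint arm with a two-finger parallel gripper is mounted at the origin on a cart in front of the work surface, level with it; the furniture and walls round the work are solid. World frame = base frame: x ahead of the robot, y to its left, z up, the work surface at z = 0. Lengths are in m, angles in rad, forces in N, time in s.
With the tool pointing down it reaches from about 0.35 to 0.95 m from the base axis. Payload 17.4 kg.
Tool frame: the origin (TCP) lies midway between the tips of the shut fingers; the grasp point (between the pads) lies 19 mm behind it; z points along the fingers, x is the direction in which the jaws open and shut, and the axes are right-handed (so a half turn about z gives the same grasp; the last joint's range is limited). The gripper opens to 93 mm and grips with 3 to 60 N. Pads are 15 mm wide; open, the fingers measure 128 mm over their backs; the gripper's body (75 mm by 188 mm) begins 65 mm behind the grasp point.
Start: joints at [-1.228, 0.116, 1.442, -0, 1.584, -0.038], TCP at [0.251, -0.627, 0.219] pointing down, gripper open.
Joint ranges: [-2.83, 2.83], [-0.83, 2.19], [0.07, 2.5], [-1.14, 4.28], [0.01, 3], [-2.97, 2.97]. Speed limits (rad/s): [1.89, 1.89, 2.22, 3.14, 3.14, 3.14].

## Interface

Orientations are given as a unit quaternion [w, x, y, z].
In Python, from station import * gives the robot as it stands. The module is installed in compiled form; this text tells all that it offers.
- The arm moves only by the tool send_rows, never from a script. Its argument "series" is a list of rows, each a list of 3 entries, a list of its own where there are three numbers: the turn, a rotation vector about the world's x, y, z in degrees, then the shift along the world's x, y, z in m, then the closure, from -1 (fully open) to 1 (shut). In form: [[[rx, ry, rz], [x, y, z], gripper], ...]. A call has 1 to 5 rows; each row shifts and turns the pose as measured when the row begins; what a row does not reach is not made up. A row lasts 1/12 s, in which the tool goes at most 41.7 mm and 7.16 degrees, less where a joint would pass 70% of its speed; a pose out of reach is approached as far as the arm can. A call with a gripper value outside its range is refused whole. The fingers move at their own pace and stop on an object; the grip force is fixed at half the most. Time passes only in rows, so rows that do not move let the fingers close. It gives the time, the measured TCP pose, the force and the opening at its end, in the units of the state.
- get_obs(): the state, without advancing time (a new reading comes with each control period).
- snapshot(name): name is "side" or "top"; returns a dict with "img" (400x640x3 uint8, red, green, blue), "z_map" (400x640 float32, m along the optical axis (not along the pixel's ray), 0 where there is no reading), "fx", "fy", "cx", "cy" (pixels), "R" (3x3) and "t" (3): a world point X has camera coordinates R X + t. Camera axes: x right, y down, z forward; pixel columns grow to the right and rows downward; lengths in m; the calibration is good to about 2 mm. A picture is of the moment at which its call begins.
- hand_in(): hands the job in, once; it reports no verdict.
The state is a dict: "t": time; "qpos": joint angles; "dq": joint speeds; "tau": joint torques, N m; "tcp_pos": TCP position; "orientation": TCP orientation; "contact_force": force on the tool from outside, world axes, zero at the start; "wrist_torque": the same for the moment, N m; "opening": opening from 0.0 (shut) to 1.0 (fully open).
Only numpy, scipy, OpenCV 4.12 (cv2) and the standard library are available. Lean on these libraries where they do the work, as an engineer would, in place of code of your own. Each camera call takes 0.05 s, during which the arm holds its last target. There are 200 camera calls.

## Task

Make up the two paint-test kits in the white trays. The tray in which the steel grind gauge already lies is the grind-check kit: lay the gauge's scraper flat in its short bay and stand the sample vial upright on the bottom of the narrow part of its round well. The empty tray is the draw-down kit: lay the film applicator flat in its long bay and the syringe in its short bay, and stand the amber jar upright on the ledge of its round well; leave the gauge where it lies, do not tip the vial or the jar over, and do not knock the glass beaker about.

Things in the scene. Friction and masses are not known exactly. Their poses are not given: they have to be found in the camera images.
- grind_tray: Fixed white tray, grey liner, 150 x 212 x 12 mm (x, y, z); trays are alike, may swap places. Origin: centre of underside; +x away from the robot, yaw within 0.15. In mm from the origin: short bay 66 x 132, centre (-37, -35); long bay 68 x 202, centre (36, 0); floors at z 3; round well at (-36.5, 68), 41 wide from floor z 3 to a ledge at z 7, above it 64 wide. Holds the gauge.
- drawdown_tray: Fixed white tray, grey liner, 150 x 212 x 12 mm (x, y, z); trays are alike, may swap places. Origin: centre of underside; +x away from the robot, yaw within 0.15. In mm from the origin: short bay 66 x 132, centre (-37, -35); long bay 68 x 202, centre (36, 0); floors at z 3; round well at (-36.5, 68), 41 wide from floor z 3 to a ledge at z 7, above it 64 wide. Empty at start.
- grind_gauge: Heavy steel fineness-of-grind block, 60 x 170 x 13 mm (its x, y, z), loose in the long bay of the grind tray. Origin: centre of its underside. Not to be moved.
- scraper: Flat steel scraper blade of the gauge, 38 x 90 x 6 mm (its x, y, z), 0.16 kg, lying flat on the worktop. Origin: centre of its underside. Pinch it across the 38 mm, fingertips almost on the surface. The short bay's two long walls are cut away for the fingers, 22 mm either way of its middle.
- vial: Small slim white sample vial with a screw cap, 25 mm across and 67 mm high, standing upright on the worktop, light (about 22 g). Origin: centre of its underside; the cap is the top 11 mm.
- film_applicator: Open rectangular steel frame (film applicator), 50 x 84 x 22 mm (its x, y, z), 0.3 kg, flat on the worktop. Origin: centre of its underside. Can be pinched from above across the outer 50 mm at its middle.
- syringe_axis (a point): Point on the barrel's axis midway along the white 20 ml syringe, which lies on the worktop, 115 mm long along this frame's y (barrel tip near +57, plunger end near -57 mm), 29 mm thick, so the point is 14.5 mm above what it lies on. The thick barrel (28 mm, from y -29 to +57 mm) is best pinched across.
- jar: Small amber jar with a screw lid, 49 mm across and 76 mm high, standing upright on the worktop, 0.11 kg. Origin: centre of its underside; the lid is the top 17 mm, 47 mm across.
- beaker: Empty small clear glass beaker, 68 mm across and 72 mm high, standing upright among the stock. Origin: centre of its underside. A bystander, not to be disturbed. (A tall mixing machine stands behind the left-hand tray, its shaft near x 0.62, y 0.28; its low right leg, 46 mm high, runs back from x 0.46 at y 0.02 to 0.09. Carry things round in front of it.)
Not all that is in view belongs to the job. Of the things like the vial, leave any that is blue; of the rest the smaller one is meant.

How it is judged:
At the end, for the whole second after the job is handed in: Scraper flat on the short-bay floor (within 14 x 22 mm) and vial upright in the narrow well (9.5 mm) of the tray with the gauge, gauge still in its bay; applicator flat in the long bay (12 x 60 mm), syringe in the short bay (20 x 12 mm), jar upright on the ledge (9.5 mm) of the other; all at rest (x of scraper in the frame of grind_tray between -0.051 and -0.023 m and y of scraper in the frame of grind_tray between -0.0575 and -0.0135 m and z of scraper in the frame of grind_tray between 0.0005 and 0.0055 m and angle between each of scraper, vial, grind_gauge, film_applicator, jar's own z axis and vertical below 0.08 rad and x of vial in the frame of grind_tray between -0.046 and -0.027 m and y of vial in the frame of grind_tray between 0.0585 and 0.0775 m and z of vial in the frame of grind_tray between 0.0005 and 0.0055 m and x of grind_gauge in the frame of grind_tray between 0.03 and 0.042 m and y of grind_gauge in the frame of grind_tray between -0.018 and 0.018 m and z of grind_gauge in the frame of grind_tray between 0.0005 and 0.0055 m and x of film_applicator in the frame of drawdown_tray between 0.024 and 0.048 m and y of film_applicator in the frame of drawdown_tray between -0.06 and 0.06 m and z of film_applicator in the frame of drawdown_tray between 0.0005 and 0.0055 m and x of syringe_axis in the frame of drawdown_tray between -0.057 and -0.017 m and y of syringe_axis in the frame of drawdown_tray between -0.0475 and -0.0235 m and z of syringe_axis in the frame of drawdown_tray between 0.0135 and 0.0215 m and x of jar in the frame of drawdown_tray between -0.046 and -0.027 m and y of jar in the frame of drawdown_tray between 0.0585 and 0.0775 m and z of jar in the frame of drawdown_tray between 0.0045 and 0.0095 m and linear speed of each of scraper, vial, film_applicator, jar, grind_gauge below 0.02 m/s); the robot touches nothing.
It fails at once if the vial or the jar is tipped over (angle between any of vial, jar's own z axis and vertical above 0.8 rad).
It fails at once if the gauge is shifted from where it lies by more than 20 mm (distance of grind_gauge from where it was at the start of the episode above 0.02 m).
It fails at once if the glass beaker is tipped or pushed more than 30 mm (distance of beaker from where it was at the start of the episode above 0.03 m or angle between beaker's own z axis and vertical above 0.4 rad).
It also fails if it takes over 136 s, if anything falls off the work surface, if the arm or the gripper's body presses on something with over 40 N, if the wrist force passes 120 N, or if a joint passes its speed limit or range.

## Working session

There is one attempt and no reset: what is moved stays moved. The work goes in short steps, Python scripts to look and compute and a tool call to move; the robot and the scene stay as the last step left them, time stands still between calls to the robot, and variables do not carry over. Pictures are saved under pics/ and viewed, about 12 in all and at most 16, crops included, and the job is handed in when it is done.

Besides the shell and the picture viewer there is one more tool, called after "Emit:" as name(argument=value, ...) on one line, values as JSON. send_rows: Moves the arm, as the interface text tells. Its arguments: {"type":"object","properties":{"series":{"type":"array"}},"required":["series"]}

```bash
mkdir -p pics && cat > h.py <<'E'
from station import *
import numpy as np, cv2
def cloud(s):
    v,u=np.mgrid[0:400,0:640]; z=s["z_map"]
    P=np.stack([(u-s["cx"])/s["fx"]*z,(v-s["cy"])/s["fy"]*z,z],-1)
    W=(P-s["t"])@s["R"]; W[z==0]=np.nan
    return W
def proj(s,X):
    c=s["R"]@np.array(X)+s["t"]; return s["fx"]*c[0]/c[2]+s["cx"],s["fy"]*c[1]/c[2]+s["cy"]
def save(im,n): cv2.imwrite("pics/"+n,cv2.cvtColor(im,cv2.COLOR_RGB2BGR))
E
python3 - <<'E'
from h import *
for n in("top","side"):
    s=snapshot(n); np.savez(n+"0.npz",**s); save(s["img"],n+"0.png")
    print(n,s["fx"],s["cx"],s["cy"],(-s["R"].T@s["t"]).round(3),s["R"].round(2).tolist())
print(get_obs())
E
```

```text
top 470.70899284757866 319.3828785713378 198.7159927193287 [ 0.299 -0.016  1.322] [[-0.02, -1.0, -0.03], [-0.98, 0.02, -0.2], [0.2, 0.02, -0.98]]
side 446.5742814440972 317.6165659975949 202.01508301948027 [0.12  0.679 0.671] [[-0.84, -0.53, -0.0], [-0.32, 0.51, -0.8], [0.43, -0.67, -0.6]]
{'t': 0.1, 'qpos': array([-1.22779182e+00,  1.16446780e-01,  1.44218507e+00,  3.88958466e-06,
        1.58400362e+00, -3.78351397e-02]), 'dq': array([-0.00128245, -0.00034673, -0.00271735, -0.00119041,  0.00057427,
        0.00010823]), 'tau': array([ 1.08891803e-03, -7.22898746e+01, -6.23864436e+01,  7.82373059e-02,
        2.27798719e-02, -1.42152649e-05]), 'tcp_pos': array([ 0.25080799, -0.62648087,  0.21798141]), 'orientation': array([-3.09939309e-04,  8.28160541e-01, -5.60490719e-01, -4.19299123e-04]), 'contact_force': array([-0.53637706,  0.13950936,  0.30281678]), 'wrist_torque': array([ 0.01129841, -0.00225379, -0.04974511]), 'opening': 0.9964907117621566}
```

View pics/top0.png

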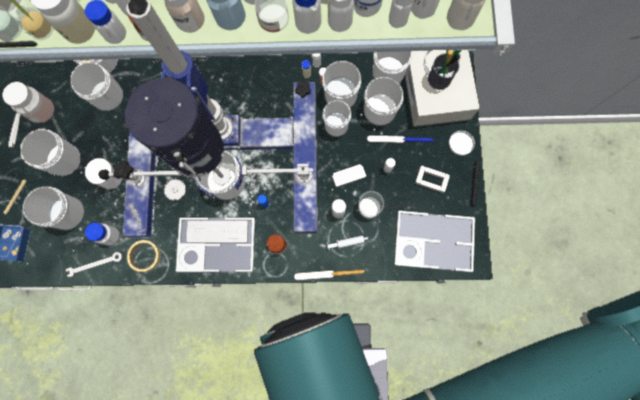

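View pics/side0.png

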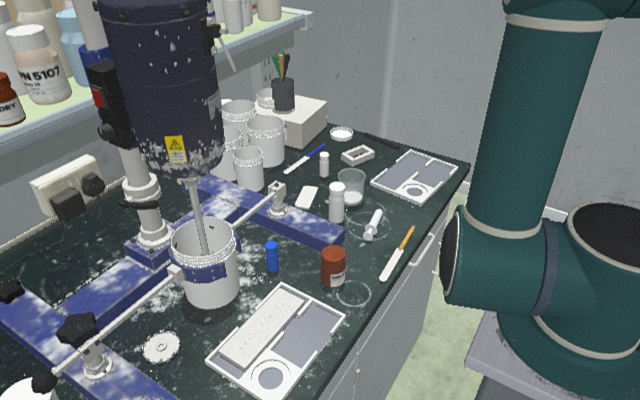

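```bash
python3 - <<'E'
from h import *
s=dict(np.load("top0.npz")); W=cloud(s)
c=s["img"][120:285,170:490]; save(cv2.resize(c,None,fx=2.5,fy=2.5,interpolation=cv2.INTER_CUBIC),"crop0.png")
hsv=cv2.cvtColor(s["img"],cv2.COLOR_RGB2HSV)
for n,(u,v),r in[("scraper",(349,175),22),("vial?",(389,165),12),("vial2?",(339,208),12),("applic",(432,179),24),("syr",(348,242),26),("jar",(276,243),14),("beaker",(371,206),18),("blue",(262,200),10)]:
    w=W[v-r:v+r+1,u-r:u+r+1].reshape(-1,3); h=hsv[v-r:v+r+1,u-r:u+r+1].reshape(-1,3)
    m=(h[:,2]>110)&(w[:,0]==w[:,0]); 
    q=w[m]; zmax=np.percentile(q[:,2],95) if len(q) else 0
    t=q[q[:,2]>zmax-.008]
    rc=cv2.minAreaRect((q[:,:2]*1000).astype(np.float32))
    print(n,"n",len(q),"z95",zmax.round(4),"topctr",t.mean(0).round(4),"bb",[np.round(x,1) for x in rc])
# trays: white pixels
for n,(a,b,c_,d) in dict(L=(165,270,205,280),R=(388,485,200,280)).items():
    w=W[c_:d,a:b].reshape(-1,3); hh=hsv[c_:d,a:b].reshape(-1,3)
    m=(hh[:,2]>150)&(w[:,2]>.008)&(w[:,2]<.03); q=w[m]
    print(n,m.sum(),[np.round(x,1) for x in cv2.minAreaRect((q[:,:2]*1000).astype(np.float32))],q[:,2].mean())
E
```

```text
scraper n 551 z95 0.0393 topctr [ 0.5623 -0.1137  0.0638] bb [array([602. , -75.8]), array([108.7, 106.3]), np.float64(16.2)]
vial? n 120 z95 0.0703 topctr [ 0.6491 -0.1846  0.067 ] bb [array([ 659.9, -189.5]), array([29.6, 48.6]), np.float64(61.9)]
vial2? n 245 z95 0.1012 topctr [ 0.5252 -0.0391  0.0977] bb [array([531.6, -43.2]), array([64.8, 44.9]), np.float64(7.6)]
applic n 448 z95 0.0264 topctr [ 0.6123 -0.3081  0.0224] bb [array([ 615.5, -312.1]), array([90.6, 62.1]), np.float64(69.6)]
syr n 585 z95 0.0265 topctr [ 0.4455 -0.0629  0.0234] bb [array([455.6, -65.9]), array([147.5, 113.3]), np.float64(88.4)]
jar n 270 z95 0.0792 topctr [0.4326 0.131  0.0757] bb [array([428., 142.]), array([63.9, 56.1]), np.float64(88.8)]
beaker n 495 z95 0.0725 topctr [ 0.539  -0.1291  0.0705] bb [array([ 542.3, -116.4]), array([95.5, 66.5]), np.float64(61.6)]
blue n 155 z95 0.07 topctr [0.5542 0.1693 0.0679] bb [array([568.4, 181.9]), array([59.1, 47.4]), np.float64(79.9)]
L 2212 [array([446.5, 307. ]), array([213.9, 165. ]), np.float64(88.9)] 0.014607491020647179
R 935 [array([ 437.9, -305.8]), array([213.2, 150.6]), np.float64(83.7)] 0.011642640621925531
```

View pics/crop0.png

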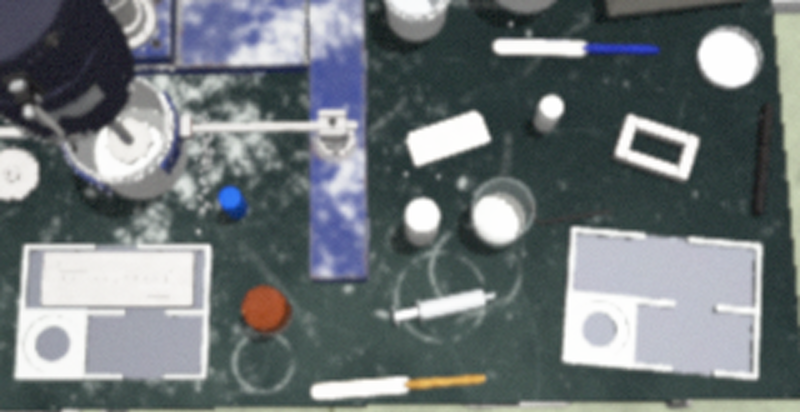

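```bash
cat >> h.py <<'E'
def cc(W,hsv,lo,hi,zlo,zhi,vmin=0):
    x,y,z=W[...,0],W[...,1],W[...,2]
    with np.errstate(all='ignore'):
        m=(x>lo[0])&(x<hi[0])&(y>lo[1])&(y<hi[1])&(z>zlo)&(z<zhi)&(hsv[...,2]>=vmin)
    return m
def rect(q):
    (cx,cy),(w,h),a=cv2.minAreaRect((q[:,:2]*1000).astype(np.float32))
    if w<h: w,h,a=h,w,a+90
    return np.round([cx,cy,w,h,(a+90)%180-90],1)
E
python3 - <<'E'
from h import *
for nm in("top","side"):
    s=dict(np.load(nm+"0.npz")); W=cloud(s); hsv=cv2.cvtColor(s["img"],cv2.COLOR_RGB2HSV)
    print(nm)
    for n,lo,hi,zl,zh,v in[("scraper",(.56,-.16),(.68,-.04),-.005,.02,180),("vial",(.61,-.22),(.68,-.15),.055,.08,0),("vial2",(.49,-.08),(.56,0),.085,.11,0),
     ("applic",(.56,-.38),(.67,-.25),.012,.03,150),("syr",(.42,-.14),(.50,.03),.006,.04,130),("jar",(.38,.08),(.48,.17),.068,.09,0),("beaker",(.5,-.18),(.6,-.09),.062,.09,0),
     ("trayR",(.33,-.45),(.54,-.19),.008,.02,150),("trayL",(.33,.17),(.54,.40),.008,.02,150),("gauge",(.43,.17),(.52,.38),.0145,.03,150),("clamp",(.5,-.02),(.7,.12),.06,.3,0),("leg",(.4,0),(.7,.11),.035,.055,0)]:
        m=cc(W,hsv,lo,hi,zl,zh,v); q=W[m]
        if len(q)>5: print(n,len(q),q.mean(0).round(4),rect(q),"zmax",np.percentile(q[:,2],97).round(3))
s=dict(np.load("top0.npz")); c=s["img"][222:262,315:385]
side=dict(np.load("side0.npz"))["img"][130:260,290:390]
a=cv2.resize(c,(560,320),interpolation=cv2.INTER_CUBIC); 
save(a,"syr.png")
E
```

```text
top
scraper 373 [ 0.631  -0.0781  0.0065] [606.8 -81.2 102.7  81.3   6.6] zmax 0.012
vial 66 [ 0.649  -0.1846  0.0667] [ 649.6 -185.5   23.8   22.   -49.7] zmax 0.072
vial2 146 [ 0.5248 -0.0393  0.0972] [525.3 -39.6  34.3  34.1  70.6] zmax 0.102
applic 344 [ 0.6121 -0.3076  0.0214] [ 612.6 -307.6   84.9   53.2   70.4] zmax 0.027
syr 235 [ 0.4374 -0.063   0.0196] [443.2 -68.7 130.3  27.5 -78.1] zmax 0.029
jar 247 [0.4329 0.1308 0.0754] [433.5 130.7  46.1  44.8  44.4] zmax 0.08
beaker 109 [ 0.5411 -0.1302  0.0697] [ 537.  -127.6   65.4   64.3   89.2] zmax 0.075
trayR 931 [ 0.429  -0.2849  0.0116] [ 437.9 -305.8  213.2  150.6   83.7] zmax 0.017
trayL 1905 [0.4547 0.3057 0.0144] [446.4 299.9 199.6 165.   88.9] zmax 0.019
gauge 1000 [0.4738 0.2988 0.0175] [470.9 290.  180.5  82.4  89.3] zmax 0.022
clamp 238 [0.6205 0.0614 0.1066] [625.1  74.1  90.   29.8  81.3] zmax 0.121
leg 1674 [0.5726 0.052  0.0461] [560.3  54.7 282.   82.2  -5.9] zmax 0.051
side
scraper 280 [ 0.6324 -0.077   0.0061] [624.3 -88.  100.1  79.5 -62.9] zmax 0.009
vial 63 [ 0.6462 -0.1802  0.0643] [ 647.5 -183.    26.8   21.   -57.9] zmax 0.068
vial2 170 [ 0.5226 -0.0334  0.0941] [524.8 -37.2  34.9  34.4  77.3] zmax 0.098
applic 169 [ 0.6116 -0.306   0.0212] [ 612.2 -306.7   83.6   52.6   70.8] zmax 0.024
syr 271 [ 0.434  -0.0472  0.018 ] [437.4 -54.8 103.8  25.4 -76.3] zmax 0.025
jar 362 [0.4315 0.1356 0.0741] [433.  133.5  46.2  45.7  58.4] zmax 0.077
beaker 191 [ 0.5364 -0.1292  0.0675] [ 535.4 -126.2   67.4   66.7   64.9] zmax 0.073
trayR 640 [ 0.4263 -0.2752  0.011 ] [ 436.8 -303.9  216.9  151.8   83.8] zmax 0.014
trayL 4101 [0.4563 0.3117 0.0138] [445.  299.8 200.1 165.9  89.9] zmax 0.017
gauge 1842 [0.474  0.3044 0.0157] [474.6 299.5 161.5  60.6  88.6] zmax 0.017
clamp 470 [0.6172 0.0659 0.0979] [593.8  32.2 177.6  63.3  53.1] zmax 0.118
leg 1871 [0.5636 0.0605 0.0444] [5.824e+02 5.500e+01 2.351e+02 6.480e+01 1.000e-01] zmax 0.05
```

View pics/syr.png

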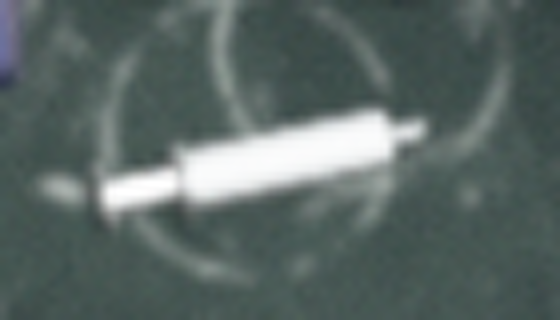

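```bash
cat >> h.py <<'E'
def ray(s,u,v,z):
    d=s["R"].T@np.array([(u-s["cx"])/s["fx"],(v-s["cy"])/s["fy"],1]); c=-s["R"].T@s["t"]
    return c+d*(z-c[2])/d[2]
def blob(s,box,z,vmin,smax=90,hole=False):
    u0,v0,u1,v1=box; hsv=cv2.cvtColor(s["img"],cv2.COLOR_RGB2HSV)[v0:v1,u0:u1]
    m=((hsv[...,2]>vmin)&(hsv[...,1]<smax)).astype(np.uint8)
    n,l,st,_=cv2.connectedComponentsWithStats(m); k=1+st[1:,4].argmax()
    v,u=np.nonzero(l==k); return np.array([ray(s,a+u0,b+v0,z) for a,b in zip(u,v)])
E
python3 - <<'E'
from h import *
s=dict(np.load("top0.npz")); t=dict(np.load("side0.npz"))
for n,b,z,v in[("scraper",(325,158,372,192),.006,170),("syr",(318,228,378,256),.018,160),("app",(408,160,455,197),.022,170),("trayL",(165,205,262,280),.012,150),("trayR",(388,205,482,277),.012,140)]:
    q=blob(s,b,z,v); print(n,len(q),q.mean(0).round(4),rect(q))
for n,b,z,v in[("scraper",(290,180,322,212),.006,170),("trayL",(200,278,350,400),.012,130)]:
    q=blob(t,b,z,v); print("side",n,len(q),q.mean(0).round(4),rect(q))
print("syr mid",ray(s,348,242.2,.0145))
# tray L corners guess from crop0 (u/2.5+170, v/2.5+120)
for c in[(22,245),(211,244),(208,379),(16,379)]: print(ray(s,c[0]/2.5+170,c[1]/2.5+120,.012).round(4))
for c in[(572,228),(762,243),(758,377),(563,362)]: print("R",ray(s,c[0]/2.5+170,c[1]/2.5+120,.012).round(4))
E
```

```text
scraper 430 [ 0.6314 -0.0721  0.006 ] [631.9 -71.8  91.4  40.2 -72.4]
syr 235 [ 0.4374 -0.0641  0.018 ] [437.2 -63.1 111.5  19.  -79.7]
app 341 [ 0.6117 -0.3075  0.022 ] [ 611.6 -307.3   85.4   51.9   69.3]
trayL 4254 [0.4399 0.3061 0.012 ] [455.8 306.4 217.7 189.7  87.5]
trayR 4293 [ 0.4359 -0.3052  0.012 ] [ 437.3 -305.   216.   154.2   83.8]
side scraper 329 [ 0.6316 -0.0713  0.006 ] [632.4 -72.7  93.1  38.8 -72.3]
side trayL 9287 [0.4374 0.3167 0.012 ] [453.2 312.  225.4 207.6  87.8]
syr mid [ 0.43639597 -0.06462114  0.0145    ]
[0.5144 0.4129 0.012 ]
[0.5112 0.1976 0.012 ]
[0.3602 0.1992 0.012 ]
[0.3639 0.4131 0.012 ]
R [ 0.5213 -0.2098  0.012 ]
R [ 0.4999 -0.4205  0.012 ]
R [ 0.352  -0.4042  0.012 ]
R [ 0.372  -0.1926  0.012 ]
```

Emit:
send_rows(series=[[[0, 0, 5], [0.036, 0.032, 0], -1], [[0, 0, 5], [0.036, 0.032, 0], -1], [[0, 0, 5], [0.036, 0.032, 0], -1], [[0, 0, 5], [0.036, 0.032, 0], -1], [[0, 0, 5], [0.036, 0.032, 0], -1]])

```text
t: 0.52
tcp_pos: [0.4064, -0.4854, 0.2151]
orientation: [-0.0, 0.931, -0.366, -0.003]
contact_force: [0.6, -0.8, 0.5]
opening: 1.001
```

Emit:
send_rows(series=[[[0, 0, 5], [0.036, 0.032, 0], -1], [[0, 0, 5], [0.036, 0.032, 0], -1], [[0, 0, 5], [0.036, 0.032, 0], -1], [[0, 0, 5], [0.036, 0.032, 0], -1], [[0, 0, 0], [0.036, 0.032, 0], -0.5]])

```text
t: 0.93
tcp_pos: [0.5607, -0.3451, 0.2142]
orientation: [-0.0, 0.982, -0.187, -0.003]
contact_force: [0.8, -0.7, 0.6]
opening: 0.965
```

Emit:
send_rows(series=[[[0, 0, 1], [0.03, 0.022, -0.03], -0.4], [[0, 0, 0], [0.02, 0.015, -0.035], -0.4], [[0, 0, 0], [0.006, 0.005, -0.03], -0.4], [[0, 0, 0], [0, 0, -0.015], -0.4], [[0, 0, 0], [0, 0, 0], -0.4]])

```text
t: 1.35
tcp_pos: [0.6194, -0.2966, 0.1048]
orientation: [-0.001, 0.985, -0.173, -0.002]
contact_force: [-0.3, 0.5, -0.6]
opening: 0.704
```

```bash
python3 - <<'E'
from h import *
s=snapshot("side"); t=snapshot("top"); save(np.hstack([cv2.resize(s["img"][60:260,290:490],(400,400)),cv2.resize(t["img"][90:290,340:540],(400,400))]),"a1.png")
o=get_obs(); print(o["tcp_pos"],o["orientation"],o["opening"])
t=dict(np.load("top0.npz")); W=np.vstack([cloud(dict(np.load(n+"0.npz"))).reshape(-1,3) for n in("top","side")])
for y0 in np.arange(-.2,.46,.06):
    for z0,z1 in((.09,.25),(.25,.7)):
        q=W[(W[:,1]>y0)&(W[:,1]<y0+.06)&(W[:,2]>z0)&(W[:,2]<z1)&(W[:,0]>.3)&(W[:,0]<.8)]
        if len(q)>15: print(y0.round(2),z0,len(q),"xmin",np.percentile(q[:,0],2).round(3),"zmax",q[:,2].max().round(2))
E
```

```text
[ 0.61980754 -0.29782337  0.10844182] [ 4.73905590e-05  9.84813639e-01 -1.73613044e-01 -7.77739129e-04] 0.699944376431317
-0.2 0.09 212 xmin 0.776 zmax 0.12
-0.14 0.09 78 xmin 0.786 zmax 0.12
-0.08 0.09 414 xmin 0.509 zmax 0.11
-0.02 0.09 123 xmin 0.614 zmax 0.12
0.04 0.09 461 xmin 0.609 zmax 0.13
0.1 0.09 201 xmin 0.619 zmax 0.11
0.16 0.09 260 xmin 0.606 zmax 0.13
0.16 0.25 743 xmin 0.595 zmax 0.55
0.22 0.09 2255 xmin 0.564 zmax 0.25
0.22 0.25 8427 xmin 0.534 zmax 0.66
0.28 0.09 3688 xmin 0.561 zmax 0.25
0.28 0.25 16205 xmin 0.554 zmax 0.66
0.34 0.09 682 xmin 0.604 zmax 0.25
0.34 0.25 6178 xmin 0.593 zmax 0.55
0.4 0.09 343 xmin 0.619 zmax 0.11
0.46 0.09 969 xmin 0.6 zmax 0.16
```

View pics/a1.png

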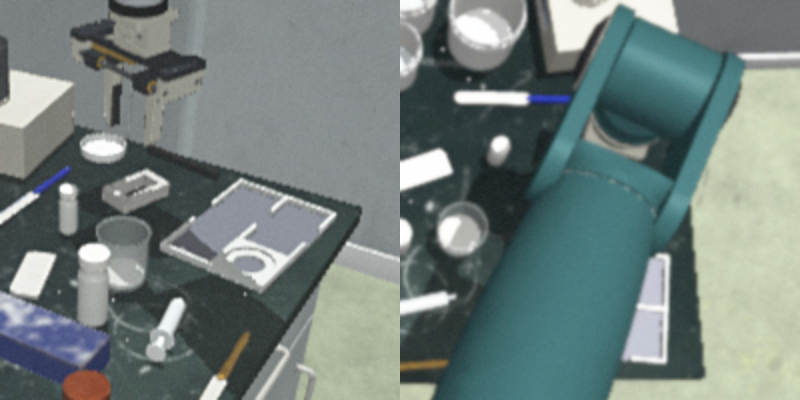

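Emit:
send_rows(series=[[[0, 0, 0], [-0.008, -0.01, -0.03], -0.4], [[0, 0, 0], [0, 0, -0.03], -0.4], [[0, 0, 0], [0, 0, -0.02], -0.4], [[0, 0, 0], [0, 0, 0], -0.4], [[0, 0, 0], [0, 0, 0], -0.4]])

```text
t: 1.87
tcp_pos: [0.6137, -0.3129, 0.0377]
orientation: [0.002, 0.985, -0.175, 0.006]
contact_force: [0.1, -0.4, 0.2]
opening: 0.703
```

Emit:
send_rows(series=[[[0, 0, 0], [-0.001, 0.004, -0.015], -0.4], [[0, 0, 0], [0, 0, -0.008], -0.4], [[0, 0, 0], [0, 0, 0], -0.4], [[0, 0, 0], [0, 0, 0], -0.4], [[0, 0, 0], [0, 0, 0], -0.4]])

```text
t: 2.28
tcp_pos: [0.6148, -0.3105, 0.0199]
orientation: [0.004, 0.984, -0.176, 0.009]
contact_force: [-0.2, -0.5, 1.2]
opening: 0.702
```

Emit:
send_rows(series=[[[0.6, 0.9, 0], [-0.002, 0.003, -0.007], -0.4], [[0, 0, 0], [0, 0, -0.001], -0.4], [[0, 0, 0], [0, 0, 0], 0.2], [[0, 0, 0], [0, 0, 0], 1], [[0, 0, 0], [0, 0, 0], 1]])

```text
t: 2.7
tcp_pos: [0.6133, -0.3073, 0.0125]
orientation: [-0.0, 0.984, -0.176, 0.001]
contact_force: [-2.9, -0.2, 1.5]
opening: 0.533
```

Emit:
send_rows(series=[[[0, 0, 0], [0, 0, 0], 1], [[0, 0, 0], [0, 0, 0], 1]])

```text
t: 2.87
tcp_pos: [0.6133, -0.3073, 0.0125]
orientation: [-0.0, 0.984, -0.176, 0.0]
contact_force: [-0.4, 0.4, -0.6]
opening: 0.534
```

Emit:
send_rows(series=[[[0, 0, 0], [0, 0, 0.03], 1], [[0, 0, 0], [0, 0, 0.03], 1], [[0, 0, 5], [-0.035, 0, 0], 1], [[0, 0, 5], [-0.035, 0, 0], 1], [[0, 0, 4], [-0.035, 0, 0], 1]])

```text
t: 3.28
tcp_pos: [0.5085, -0.306, 0.0722]
orientation: [-0.0, 0.999, -0.05, -0.001]
contact_force: [-0.4, -1.1, -1.8]
opening: 0.535
```

Emit:
send_rows(series=[[[0, 0, 0], [-0.025, 0, 0], 1], [[0, 0, 0], [0, 0, 0], 1], [[0, 0, 0], [0, 0, 0], 1], [[0, 0, 0], [0, 0, 0], 1]])

```text
t: 3.62
tcp_pos: [0.4769, -0.3057, 0.0721]
orientation: [-0.0, 0.999, -0.048, -0.001]
contact_force: [-0.4, 0.1, -3.2]
opening: 0.536
```

Emit:
send_rows(series=[[[0, 0, -0.6], [-0.004, -0.003, -0.02], 1], [[0, 0, 0], [0, 0, -0.015], 1], [[0, 0, 0], [0, 0, 0], 1], [[0, 0, 0], [0, 0, 0], 1]])

```text
t: 3.95
tcp_pos: [0.4758, -0.309, 0.0368]
orientation: [0.0, 0.999, -0.053, -0.001]
contact_force: [-0.1, 0.5, -1.5]
opening: 0.533
```

```bash
python3 - <<'E'
from h import *
s=snapshot("side"); c=s["img"][130:250,340:500]; save(cv2.resize(c,(800,600),interpolation=cv2.INTER_CUBIC),"a2.png")
o=get_obs(); print(o["tcp_pos"],o["orientation"])
E
```

```text
[ 0.47574809 -0.30887981  0.03680771] [ 5.81458978e-05  9.98577077e-01 -5.33238904e-02 -6.16805705e-04]
```

View pics/a2.png

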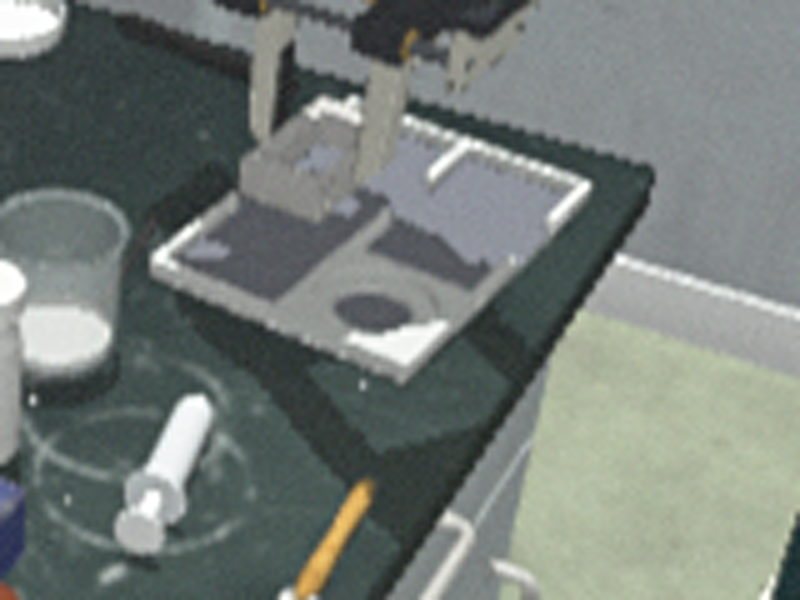

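Emit:
send_rows(series=[[[0, 0, 0], [-0.003, 0, -0.01], 1], [[0, 0, 0], [0, 0, -0.008], 1], [[0, 0, 0], [0, 0, -0.002], 1], [[0, 0, 0], [0, 0, 0], 1], [[0, 0, 0], [0, 0, 0], 1]])

```text
t: 4.42
tcp_pos: [0.474, -0.309, 0.0165]
orientation: [0.0, 0.999, -0.053, 0.0]
contact_force: [0.2, -0.5, -2.9]
opening: 0.536
```

Emit:
send_rows(series=[[[0, 0, 0], [0, 0, -0.001], 1], [[0, 0, 0], [0, 0, 0], 1], [[0, 0, 0], [0, 0, 0], -0.3], [[0, 0, 0], [0, 0, 0], -0.3], [[0, 0, 0], [0, 0, 0], -0.3]])

```text
t: 4.83
tcp_pos: [0.4749, -0.3097, 0.0172]
orientation: [0.001, 0.999, -0.053, 0.001]
contact_force: [-0.1, 0.6, -1.2]
opening: 0.645
```

Emit:
send_rows(series=[[[0, 0, 0], [0, 0, 0.03], -0.4], [[0, 0, 0], [0, 0, 0.04], -0.4], [[0, 0, 0], [0, 0.02, 0.04], -0.4], [[0, 0, 4], [-0.005, 0.04, 0], -0.4], [[0, 0, 5], [-0.005, 0.04, 0], -0.4]])

```text
t: 5.25
tcp_pos: [0.4636, -0.2123, 0.1294]
orientation: [0.001, 1.0, 0.023, 0.001]
contact_force: [-0.4, 0.9, -0.4]
opening: 0.698
```

Emit:
send_rows(series=[[[0, 0, 4], [-0.005, 0.04, 0], -0.4], [[0, 0, 3], [-0.005, 0.04, 0], -0.4], [[0, 0, 0], [-0.004, 0.035, 0], -0.4], [[0, 0, 0], [0, 0.02, 0], -0.4], [[0, 0, 0], [0, 0, 0], -0.4]])

```text
t: 5.67
tcp_pos: [0.4481, -0.0678, 0.1341]
orientation: [0.002, 0.996, 0.091, 0.005]
contact_force: [-0.0, -0.0, -0.8]
opening: 0.697
```

```bash
python3 - <<'E'
from h import *
s=snapshot("side"); c=s["img"][130:270,300:480]; save(cv2.resize(c,(720,560),interpolation=cv2.INTER_CUBIC),"a3.png")
o=get_obs(); print(o["tcp_pos"],o["orientation"],o["opening"])
E
```

```text
[ 0.44821804 -0.06898526  0.13415179] [0.00239272 0.99581813 0.09118327 0.00511303] 0.6993548478690103
```

View pics/a3.png

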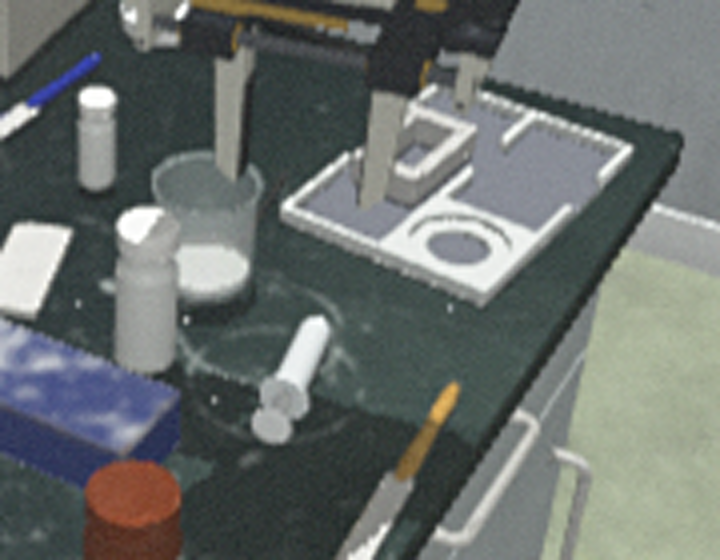

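Emit:
send_rows(series=[[[0.9, -4.7, 0], [-0.006, 0, -0.02], 0.05], [[0.9, -4.7, 0], [-0.005, 0, -0.02], 0.05], [[0, 0, 0], [0, 0, -0.02], 0.05], [[0, 0, 0], [0, 0, -0.01], 0.05], [[0, 0, 0], [0, 0, 0], 0.05]])

```text
t: 6.13
tcp_pos: [0.4386, -0.0719, 0.0641]
orientation: [-0.004, 0.991, 0.09, 0.094]
contact_force: [-0.4, 0.5, -0.3]
opening: 0.481
```

```bash
cat >> h.py <<'E'
def st():
    o=get_obs(); w,x,y,z=o["orientation"]
    zx,zy=2*(x*z+w*y),2*(y*z-w*x); ph=np.degrees(np.arctan2(2*(x*y+w*z),1-2*(y*y+z*z)))
    print("tcp",o["tcp_pos"].round(4),"tilt zx,zy deg",np.degrees([zx,zy]).round(2),"phi",ph.round(2),"open mm",round(o["opening"]*93,1),"F",o["contact_force"].round(1),"t",o["t"])
E
python3 -c "
from h import *
st()"
```

```text
tcp [ 0.4386 -0.0719  0.0641] tilt zx,zy deg [10.61  1.43] phi 10.47 open mm 44.7 F [-0.4  0.5 -0.3] t 6.1333
```

Emit:
send_rows(series=[[[0, 0, 0], [-0.001, 0.003, -0.02], 0.05], [[0, 0, 0], [0, 0, -0.015], 0.05], [[0, 0, 0], [0, 0, -0.01], 0.05], [[0, 0, 0], [0, 0, 0], 0.05], [[0, 0, 0], [0, 0, 0], 0.05]])

```text
t: 6.55
tcp_pos: [0.4403, -0.0717, 0.0216]
orientation: [-0.003, 0.992, 0.089, 0.093]
contact_force: [0.4, -0.2, 0.4]
opening: 0.473
```

```bash
python3 -c "
from h import *
st()"
```

```text
tcp [ 0.4403 -0.0717  0.0216] tilt zx,zy deg [10.59  1.31] phi 10.35 open mm 44.0 F [ 0.4 -0.2  0.4] t 6.55
```

Emit:
send_rows(series=[[[0, 0, 0], [-0.002, 0.003, -0.008], 0.05], [[0, 0, 0], [0, 0, -0.004], 0.05], [[0, 0, 0], [0, 0, 0], 0.05], [[0, 0, 0], [0, 0, 0], 0.05]])

```text
t: 6.88
tcp_pos: [0.4396, -0.069, 0.0111]
orientation: [-0.003, 0.992, 0.089, 0.094]
contact_force: [-0.0, -1.1, -0.7]
opening: 0.474
```

Emit:
send_rows(series=[[[0, 0, 0], [-0.002, 0.001, -0.002], 0.05], [[0, 0, 0], [0, 0, 0], 1], [[0, 0, 0], [0, 0, 0], 1], [[0, 0, 0], [0, 0, 0], 1], [[0, 0, 0], [0, 0, 0], 1]])

```text
t: 7.3
tcp_pos: [0.4379, -0.0679, 0.0101]
orientation: [-0.002, 0.991, 0.089, 0.095]
contact_force: [-0.3, 0.2, -0.4]
opening: 0.255
```

Emit:
send_rows(series=[[[0, 0, 0], [0, 0, 0], 1], [[0, 0, 0], [0, 0, 0], 1]])

```text
t: 7.47
tcp_pos: [0.4379, -0.0679, 0.0102]
orientation: [-0.002, 0.991, 0.089, 0.095]
contact_force: [0.2, -0.8, -0.6]
opening: 0.251
```

Emit:
send_rows(series=[[[0, 0, 0], [0, 0, 0.03], 1], [[0, 0, 0], [0, 0, 0.035], 1], [[0, 0, 0], [-0.01, -0.02, 0.03], 1], [[-0.9, 5, -4], [-0.01, -0.038, 0], 1], [[-0.9, 5, -4], [-0.01, -0.038, 0], 1]])

```text
t: 7.88
tcp_pos: [0.405, -0.1622, 0.1107]
orientation: [0.012, 1.0, 0.023, 0.007]
contact_force: [0.2, -0.5, -1.6]
opening: 0.254
```

Emit:
send_rows(series=[[[0, 0, -5], [-0.005, -0.04, 0], 1], [[0, 0, -4], [-0.005, -0.04, 0], 1], [[0, 0, 0], [0, -0.04, 0], 1], [[0, 0, 0], [0, -0.03, 0], 1], [[0, 0, 0], [0, 0, 0], 1]])

```text
t: 8.3
tcp_pos: [0.3934, -0.3243, 0.1137]
orientation: [0.015, 0.998, -0.063, 0.005]
contact_force: [1.1, 0.6, -0.1]
opening: 0.253
```

```bash
python3 - <<'E'
from h import *
st()
s=snapshot("side"); c=s["img"][100:240,340:520]; save(cv2.resize(c,(720,560),interpolation=cv2.INTER_CUBIC),"a4.png")
E
```

```text
tcp [ 0.3934 -0.3243  0.1137] tilt zx,zy deg [ 0.52 -1.72] phi -7.17 open mm 23.5 F [ 1.1  0.6 -0.1] t 8.3
```

View pics/a4.png

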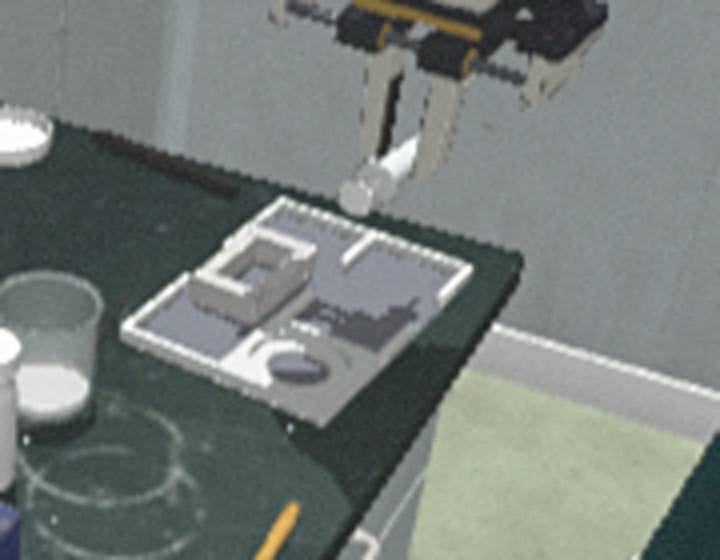

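Emit:
send_rows(series=[[[1.7, 0.5, 1], [0.003, -0.014, -0.025], 1], [[0, 0, 0], [0, 0, -0.03], 1], [[0, 0, 0], [0, 0, -0.02], 1], [[0, 0, 0], [0, 0, 0], 1], [[0, 0, 0], [0, 0, 0], 1]])

```text
t: 8.77
tcp_pos: [0.3971, -0.3348, 0.0377]
orientation: [-0.001, 0.999, -0.054, 0.001]
contact_force: [0.5, -0.2, 0.2]
opening: 0.255
```

```bash
python3 - <<'E'
from h import *
st()
s=snapshot("side"); W=cloud(s); hsv=cv2.cvtColor(s["img"],cv2.COLOR_RGB2HSV)
m=cc(W,hsv,(.34,-.45),(.45,-.2),.022,.062,120)
q=W[m]; print(len(q),q.mean(0)); print(rect(q))
for y in np.arange(-.42,-.24,.01):
    k=(q[:,1]>=y)&(q[:,1]<y+.01)
    if k.sum()>2: print(y.round(2),k.sum(),q[k].min(0).round(3),q[k].max(0).round(3))
E
```

```text
tcp [ 0.3971 -0.3348  0.0377] tilt zx,zy deg [0.12 0.09] phi -6.14 open mm 23.7 F [ 0.5 -0.2  0.2] t 8.7667
275 [ 0.39933331 -0.30909141  0.0459285 ]
[ 413.  -324.7   98.5   83.9   70.9]
-0.36 5 [ 0.393 -0.359  0.043] [ 0.401 -0.351  0.048]
-0.35 12 [ 0.392 -0.349  0.022] [ 0.45  -0.34   0.049]
-0.34 23 [ 0.368 -0.338  0.022] [ 0.448 -0.33   0.061]
-0.33 83 [ 0.369 -0.329  0.024] [ 0.448 -0.32   0.062]
-0.32 19 [ 0.374 -0.32   0.024] [ 0.449 -0.31   0.056]
-0.31 44 [ 0.387 -0.309  0.023] [ 0.449 -0.3    0.057]
-0.3 30 [ 0.385 -0.3    0.023] [ 0.45  -0.29   0.056]
-0.29 4 [ 0.396 -0.29   0.024] [ 0.449 -0.285  0.048]
-0.28 52 [ 0.392 -0.277  0.034] [ 0.412 -0.27   0.057]
```

Emit:
send_rows(series=[[[0, 0, 0], [-0.001, -0.005, -0.012], 1], [[0, 0, 0], [0, 0, -0.008], 1], [[0, 0, 0], [0, 0, -0.003], 1], [[0, 0, 0], [0, 0, 0], 1], [[0, 0, 0], [0, 0, 0], 1]])

```text
t: 9.23
tcp_pos: [0.3978, -0.3402, 0.017]
orientation: [0.001, 0.999, -0.053, 0.003]
contact_force: [0.2, -0.7, -0.3]
opening: 0.254
```

Emit:
send_rows(series=[[[0, 0, 0], [-0.001, 0.001, -0.003], 1], [[0, 0, 0], [0, 0, 0], 1], [[0, 0, 0], [0, 0, 0], 0.1], [[0, 0, 0], [0, 0, 0], 0.1], [[0, 0, 0], [0, 0, 0], 0.1]])

```text
t: 9.65
tcp_pos: [0.3971, -0.3394, 0.0149]
orientation: [0.002, 0.999, -0.053, 0.004]
contact_force: [-0.4, -0.2, 0.1]
opening: 0.415
```

Emit:
send_rows(series=[[[0, 0, 0], [0, 0, 0.025], 0.1], [[0, 0, 0], [0, 0, 0.035], 0.1], [[0, 0, 0], [0, 0.02, 0.035], -0.4], [[0, 0, 0], [0.002, 0.04, 0.02], -0.4], [[0, 0, 0], [0.002, 0.04, 0], -0.4]])

```text
t: 10.07
tcp_pos: [0.3988, -0.2421, 0.1317]
orientation: [0.0, 0.998, -0.056, 0.002]
contact_force: [1.9, 0.2, 0.4]
opening: 0.619
```

Emit:
send_rows(series=[[[0, 0, 0], [0.003, 0.04, 0], -0.4], [[0, 0, 0], [0.003, 0.04, 0], -0.5], [[0, 0, 0], [0.003, 0.04, 0], -0.5], [[0, 0, 0], [0.004, 0.04, 0], -0.5], [[0, 0, 0], [0.004, 0.04, 0], -0.5]])

```text
t: 10.48
tcp_pos: [0.4147, -0.0352, 0.136]
orientation: [0.001, 0.998, -0.058, 0.006]
contact_force: [1.5, -0.6, -0.5]
opening: 0.749
```

Emit:
send_rows(series=[[[0, 0, 0], [0.003, 0.04, 0], -0.5], [[0, 0, 0], [0.003, 0.04, 0], -0.5], [[0, 0, 0], [0.003, 0.04, 0], -0.5], [[0, 0, 0], [0.004, 0.04, 0], -0.5], [[0, 0, 0], [0, 0.02, 0], -0.5]])

```text
t: 10.9
tcp_pos: [0.4259, 0.155, 0.1384]
orientation: [0.0, 0.998, -0.058, 0.009]
contact_force: [0.6, -0.5, 0.3]
opening: 0.751
```

```bash
python3 - <<'E'
from h import *
st()
s=snapshot("side"); c=s["img"][130:250,340:500]; t=snapshot("top")["img"][190:290,380:500]; save(np.vstack([cv2.resize(c,(400,300)),cv2.resize(t,(400,300))]),"a5.png")
E
```

```text
tcp [0.4259 0.155  0.1384] tilt zx,zy deg [ 1.06 -0.12] phi -6.62 open mm 69.9 F [ 0.6 -0.5  0.3] t 10.9
```

View pics/a5.png

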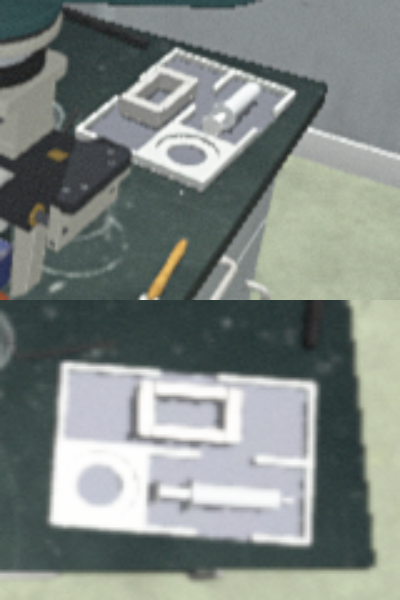

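Emit:
send_rows(series=[[[0, 1.1, 0], [0.007, -0.023, -0.02], -0.6], [[0, 0, 0], [0, 0, -0.01], -0.6], [[0, 0, 0], [0, 0, 0], -0.6], [[0, 0, 0], [0, 0, 0], -0.6]])

```text
t: 11.33
tcp_pos: [0.4331, 0.1308, 0.1082]
orientation: [0.001, 0.998, -0.055, -0.0]
contact_force: [-0.7, 0.2, 0.1]
opening: 0.804
```

```bash
python3 -c "
from h import *
st()"
```

```text
tcp [0.4331 0.1308 0.1082] tilt zx,zy deg [-0.04 -0.14] phi -6.32 open mm 74.8 F [-0.7  0.2  0.1] t 11.3333
```

Emit:
send_rows(series=[[[0, 0, 0], [0, 0.001, -0.03], -0.6], [[0, 0, 0], [0, 0, -0.03], -0.6], [[0, 0, 0], [0, 0, -0.015], -0.6], [[0, 0, 0], [0, 0, 0], -0.6], [[0, 0, 0], [0, 0, 0], -0.6]])

```text
t: 11.75
tcp_pos: [0.4346, 0.1311, 0.0356]
orientation: [0.0, 0.998, -0.057, 0.003]
contact_force: [-0.6, 0.0, 0.0]
opening: 0.8
```

```bash
python3 -c "
from h import *
st()"
```

```text
tcp [0.4346 0.1311 0.0356] tilt zx,zy deg [ 0.35 -0.05] phi -6.52 open mm 74.4 F [-0.6  0.   0. ] t 11.75
```

Emit:
send_rows(series=[[[0, 0.3, 0], [-0.001, 0.001, -0.01], -0.6], [[0, 0, 0], [0, 0, 0], 0], [[0, 0, 0], [0, 0, 0], 1], [[0, 0, 0], [0, 0, 0], 1], [[0, 0, 0], [0, 0, 0], 1]])

```text
t: 12.17
tcp_pos: [0.4357, 0.1326, 0.0297]
orientation: [-0.0, 0.998, -0.057, 0.003]
contact_force: [-1.6, -0.5, -0.5]
opening: 0.562
```

Emit:
send_rows(series=[[[0, 0, 0], [0, 0, 0], 1], [[0, 0, 0], [0, 0, 0.005], 1], [[0, 0, 0], [0, 0, 0.02], 1], [[0, 0, 0], [0, 0, 0.035], 1], [[0, 0, 0], [0, 0, 0.04], 1]])

```text
t: 12.58
tcp_pos: [0.4315, 0.1316, 0.1264]
orientation: [0.001, 0.998, -0.057, -0.003]
contact_force: [2.2, 0.5, -0.9]
opening: 0.513
```

```bash
python3 -c "
from h import *
st()"
```

```text
tcp [0.4315 0.1316 0.1264] tilt zx,zy deg [-0.33 -0.14] phi -6.54 open mm 47.7 F [ 2.2  0.5 -0.9] t 12.5833
```

Emit:
send_rows(series=[[[0, 0, 0], [-0.002, -0.02, 0], 1], [[0, 0, 0], [-0.002, -0.035, 0], 1], [[0, 0, 0], [-0.002, -0.04, 0], 1], [[0, 0, 0], [-0.002, -0.04, 0], 1], [[0, 0, 0], [-0.002, -0.04, 0], 1]])

```text
t: 13.0
tcp_pos: [0.4234, -0.043, 0.1394]
orientation: [-0.001, 0.999, -0.052, 0.005]
contact_force: [0.7, 0.4, -2.1]
opening: 0.518
```

Emit:
send_rows(series=[[[0, 0, 0], [-0.002, -0.04, 0], 1], [[0, 0, 0], [-0.002, -0.04, 0], 1], [[0, 0, 0], [-0.002, -0.035, 0], 1], [[0, 0, 0], [-0.002, -0.03, 0], 1], [[0, 0, 0], [-0.002, -0.02, 0], 1]])

```text
t: 13.42
tcp_pos: [0.4101, -0.219, 0.143]
orientation: [0.001, 0.999, -0.053, 0.007]
contact_force: [0.7, -0.1, -1.4]
opening: 0.518
```

Emit:
send_rows(series=[[[0, 0, 0], [0, 0, 0], 1], [[0, 0, 0], [0, 0, 0], 1], [[0, 0, 0], [0, 0, 0], 1]])

```text
t: 13.67
tcp_pos: [0.4089, -0.2227, 0.1437]
orientation: [0.001, 0.998, -0.056, 0.007]
contact_force: [0.3, -0.3, -1.7]
opening: 0.515
```

```bash
python3 -c "
from h import *
st()"
```

```text
tcp [ 0.4089 -0.2227  0.1437] tilt zx,zy deg [ 0.76 -0.13] phi -6.37 open mm 47.9 F [ 0.3 -0.3 -1.7] t 13.6667
```

Emit:
send_rows(series=[[[0, 0.8, 0], [-0.001, -0.01, -0.025], 1], [[0, 0, 0], [0, 0, -0.03], 1], [[0, 0, 0], [0, 0, -0.02], 1], [[0, 0, 0], [0, 0, 0], 1], [[0, 0, 0], [0, 0, 0], 1]])

```text
t: 14.08
tcp_pos: [0.4097, -0.2287, 0.0692]
orientation: [0.002, 0.999, -0.053, 0.001]
contact_force: [0.3, -0.3, -0.5]
opening: 0.51
```

```bash
python3 - <<'E'
from h import *
st()
s=snapshot("side"); W=cloud(s); hsv=cv2.cvtColor(s["img"],cv2.COLOR_RGB2HSV)
m=(hsv[...,1]>130)&((hsv[...,0]<12)|(hsv[...,0]>172))&(W[...,2]>.02)&(W[...,0]>.3)&(W[...,1]<-.15)
q=W[m]; zt=np.percentile(q[:,2],98); print(len(q),"ztop",zt, "zmin",q[:,2].min()); k=q[q[:,2]>zt-.006]; print(rect(k),rect(q))
save(cv2.resize(s["img"][130:230,350:480],(780,600),interpolation=cv2.INTER_CUBIC),"a6.png")
E
```

```text
tcp [ 0.4097 -0.2287  0.0692] tilt zx,zy deg [ 0.16 -0.23] phi -6.05 open mm 47.4 F [ 0.3 -0.3 -0.5] t 14.0833
297 ztop 0.11541993816444458 zmin 0.044658534665744605
[ 678.7 -263.3  587.7   43.5   -7.9] [ 678.8 -262.2  587.8   45.7   -7.9]
```

View pics/a6.png

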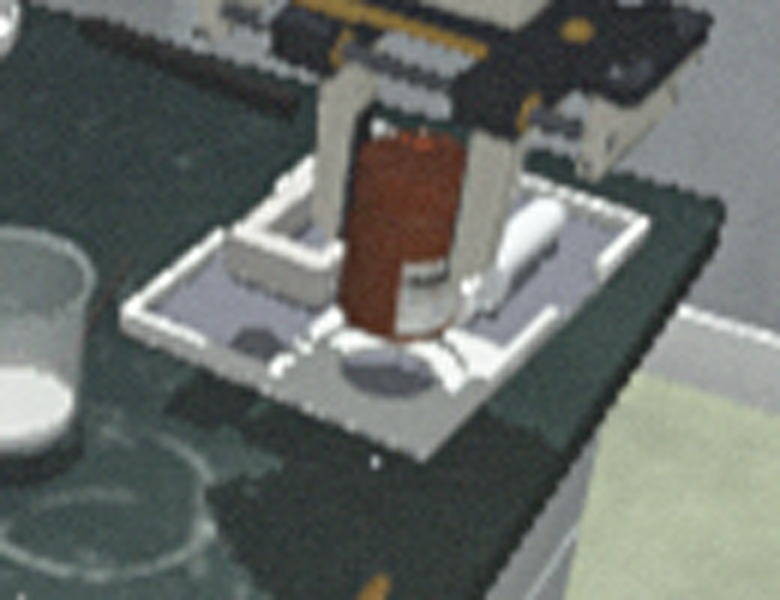

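```bash
python3 - <<'E'
from h import *
s=snapshot("side"); W=cloud(s); hsv=cv2.cvtColor(s["img"],cv2.COLOR_RGB2HSV)
m=(hsv[...,1]>110)&((hsv[...,0]<12)|(hsv[...,0]>172))&(W[...,2]>.02)&(W[...,0]>.3)&(W[...,1]<-.15)&(W[...,0]<.47)
q=W[m]; q=q[(q[:,2]>.045)&(q[:,2]<.112)]
f=lambda p:(p[0],p[1])
from scipy.optimize import least_squares
r=least_squares(lambda p:np.hypot(q[:,0]-p[0],q[:,1]-p[1])-.0245,[.41,-.23],loss="soft_l1",f_scale=.002); print(len(q),r.x,np.abs(r.fun).mean(),q[:,2].max())
# well centre from cached top image: grey narrow disc
t=dict(np.load("top0.npz"))
for box in((400,240,425,262),(180,246,202,268)):
    g=t["img"][box[1]:box[3],box[0]:box[2]].astype(int); m=(g.min(2)<185)
    n,l,stt,c=cv2.connectedComponentsWithStats(m.astype(np.uint8)); 
    for k in range(1,n):
        if stt[k,4]>80: print(stt[k],ray(t,c[k][0]+box[0],c[k][1]+box[1],.005))
E
```

```text
285 [ 0.40901233 -0.23086318] 0.0015034196717128231 0.11185040310171261
[  4   5  13  13 135] [0.40397717 0.3777055  0.005     ]
```

Emit:
send_rows(series=[[[0, 0, 0], [-0.001, -0.003, -0.015], 1], [[0, 0, 0], [0, 0, -0.01], 1], [[0, 0, 0], [0, 0, -0.003], 1], [[0, 0, 0], [0, 0, 0], 1], [[0, 0, 0], [0, 0, 0], 1]])

```text
t: 14.6
tcp_pos: [0.4117, -0.2322, 0.0472]
orientation: [0.004, 0.999, -0.052, 0.005]
contact_force: [-0.3, -0.5, -2.3]
opening: 0.514
```

```bash
python3 -c "
from h import *
st()"
```

```text
tcp [ 0.4117 -0.2322  0.0472] tilt zx,zy deg [ 0.6  -0.49] phi -5.95 open mm 47.8 F [-0.3 -0.5 -2.3] t 14.6
```

Emit:
send_rows(series=[[[0.5, 0.6, 0], [-0.003, 0, -0.006], 1], [[0, 0, 0], [0, 0, -0.002], 1], [[0, 0, 0], [0, 0, 0], 1], [[0, 0, 0], [0, 0, 0], 1]])

```text
t: 14.93
tcp_pos: [0.4091, -0.2325, 0.0402]
orientation: [-0.0, 0.999, -0.052, 0.0]
contact_force: [-0.5, 0.1, -2.0]
opening: 0.511
```

```bash
python3 -c "
from h import *
st()"
```

```text
tcp [ 0.4091 -0.2325  0.0402] tilt zx,zy deg [0.03 0.01] phi -5.95 open mm 47.5 F [-0.5  0.1 -2. ] t 14.9333
```

Now touch down gently, watching the force.

Emit:
send_rows(series=[[[0, 0, 0], [0, 0, -0.002], 1], [[0, 0, 0], [0, 0, 0], 1]])

```text
t: 15.1
tcp_pos: [0.4092, -0.2326, 0.0382]
orientation: [0.0, 0.999, -0.052, 0.0]
contact_force: [0.2, -0.1, -1.5]
opening: 0.509
```

Emit:
send_rows(series=[[[0, 0, 0], [0, 0, -0.001], 1], [[0, 0, 0], [0, 0, 0], 1]])

```text
t: 15.27
tcp_pos: [0.4092, -0.2326, 0.0372]
orientation: [0.0, 0.999, -0.052, 0.0]
contact_force: [0.2, -0.4, -1.7]
opening: 0.514
```

Emit:
send_rows(series=[[[0, 0, 0], [0, 0, -0.001], 1], [[0, 0, 0], [0, 0, 0], 1]])

```text
t: 15.43
tcp_pos: [0.4095, -0.2328, 0.037]
orientation: [0.0, 0.999, -0.052, 0.001]
contact_force: [0.2, -0.4, -0.7]
opening: 0.515
```

Emit:
send_rows(series=[[[0, 0, 0], [0, 0, -0.001], 1], [[0, 0, 0], [0, 0, 0], 1]])

```text
t: 15.6
tcp_pos: [0.4097, -0.233, 0.037]
orientation: [0.0, 0.999, -0.052, 0.001]
contact_force: [0.4, 0.0, -0.8]
opening: 0.515
```

Emit:
send_rows(series=[[[0, 0, 0], [0, 0, 0], 0], [[0, 0, 0], [0, 0, 0], -0.5], [[0, 0, 0], [0, 0, 0], -0.5], [[0, 0, 0], [0, 0, 0], -0.5], [[0, 0, 0], [0, 0, 0.02], -0.5]])

```text
t: 16.02
tcp_pos: [0.4085, -0.2322, 0.0539]
orientation: [-0.001, 0.999, -0.052, -0.001]
contact_force: [-0.7, 0.8, -1.0]
opening: 0.731
```

Emit:
send_rows(series=[[[0, 0, 0], [0, 0, 0.04], -0.5], [[0, 0, 0], [0, 0, 0.04], -0.5], [[0, 0, 4], [0.02, 0.015, 0.03], -0.3], [[0, 0, 4], [0.03, 0.023, 0], -0.3], [[0, 0, 4], [0.03, 0.023, 0], -0.3]])

```text
t: 16.43
tcp_pos: [0.487, -0.172, 0.1722]
orientation: [0.001, 0.999, 0.052, 0.0]
contact_force: [0.1, -0.0, -0.5]
opening: 0.657
```

Emit:
send_rows(series=[[[0, 0, 4], [0.035, 0.026, 0], -0.3], [[0, 0, 4], [0.035, 0.026, 0], -0.3], [[0, 0, 3.5], [0.035, 0.024, 0], -0.3], [[0, 0, 0], [0.025, 0.018, 0], -0.3], [[0, 0, 0], [0, 0, 0], -0.3]])

```text
t: 16.85
tcp_pos: [0.6189, -0.0745, 0.1734]
orientation: [0.001, 0.987, 0.16, 0.003]
contact_force: [-0.3, -1.1, 0.8]
opening: 0.651
```

```bash
python3 -c "
from h import *
st()
s=snapshot('side'); save(cv2.resize(s['img'][130:250,260:500],(800,400),interpolation=cv2.INTER_CUBIC),'a7.png')
"
```

```text
tcp [ 0.6189 -0.0745  0.1734] tilt zx,zy deg [ 0.34 -0.11] phi 18.44 open mm 60.6 F [-0.3 -1.1  0.8] t 16.85
```

View pics/a7.png

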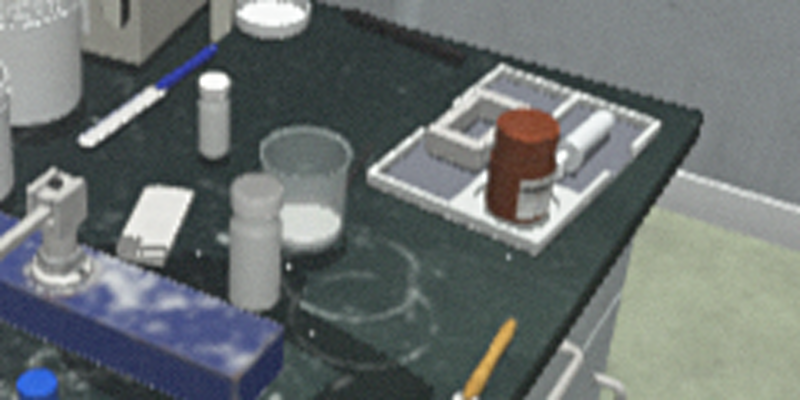

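Emit:
send_rows(series=[[[0, 0.3, -0.8], [0.012, 0.002, -0.03], -0.3], [[0, 0, 0], [0, 0, -0.04], -0.3], [[0, 0, 0], [0, 0, -0.03], -0.3], [[0, 0, 0], [0, 0, -0.02], -0.3], [[0, 0, 0], [0, 0, 0], -0.3]])

```text
t: 17.32
tcp_pos: [0.6281, -0.0755, 0.0509]
orientation: [0.002, 0.988, 0.152, 0.001]
contact_force: [-0.2, -1.1, -1.3]
opening: 0.649
```

```bash
python3 -c "
from h import *
st()"
```

```text
tcp [ 0.6281 -0.0755  0.0509] tilt zx,zy deg [ 0.17 -0.22] phi 17.53 open mm 60.4 F [-0.2 -1.1 -1.3] t 17.3167
```

Emit:
send_rows(series=[[[0.2, 0.2, 0], [0.004, 0.004, -0.02], -0.3], [[0, 0, 0], [0, 0, -0.015], -0.3], [[0, 0, 0], [0, 0, -0.004], -0.3], [[0, 0, 0], [0, 0, 0], -0.3], [[0, 0, 0], [0, 0, 0], -0.3]])

```text
t: 17.73
tcp_pos: [0.6312, -0.0743, 0.0145]
orientation: [0.001, 0.989, 0.151, 0.001]
contact_force: [-0.1, -0.9, 0.5]
opening: 0.651
```

```bash
python3 -c "
from h import *
st()"
```

```text
tcp [ 0.6312 -0.0743  0.0145] tilt zx,zy deg [ 0.08 -0.07] phi 17.36 open mm 60.5 F [-0.1 -0.9  0.5] t 17.7333
```

Emit:
send_rows(series=[[[0, 0, 0], [0.001, 0.002, -0.008], -0.3], [[0, 0, 0], [0, 0, -0.004], -0.3], [[0, 0, 0], [0, 0, 0], -0.3], [[0, 0, 0], [0, 0, 0], -0.3]])

```text
t: 18.07
tcp_pos: [0.6337, -0.0728, 0.0053]
orientation: [0.002, 0.989, 0.151, 0.003]
contact_force: [0.2, 0.5, -0.8]
opening: 0.65
```

Emit:
send_rows(series=[[[0.1, 0.3, 0], [-0.001, 0, -0.003], -0.3], [[0, 0, 0], [0, 0, -0.001], -0.3], [[0, 0, 0], [0, 0, 0], -0.3]])

```text
t: 18.32
tcp_pos: [0.633, -0.0728, 0.0017]
orientation: [0.0, 0.989, 0.151, 0.001]
contact_force: [-0.9, -0.6, 1.0]
opening: 0.65
```

```bash
python3 -c "
from h import *
st()"
```

```text
tcp [ 0.633  -0.0728  0.0017] tilt zx,zy deg [ 0.08 -0.03] phi 17.35 open mm 60.5 F [-0.9 -0.6  1. ] t 18.3167
```

Emit:
send_rows(series=[[[0, 0, 0], [0, 0, 0], 0.3], [[0, 0, 0], [0, 0, 0], 1], [[0, 0, 0], [0, 0, 0], 1], [[0, 0, 0], [0, 0, 0], 1], [[0, 0, 0], [0, 0, 0], 1]])

```text
t: 18.73
tcp_pos: [0.633, -0.0728, 0.0017]
orientation: [0.0, 0.989, 0.151, 0.001]
contact_force: [0.9, -0.6, -1.4]
opening: 0.399
```

```bash
python3 -c "
from h import *
st()"
```

```text
tcp [ 0.633  -0.0728  0.0017] tilt zx,zy deg [ 0.08 -0.03] phi 17.35 open mm 37.1 F [ 0.9 -0.6 -1.4] t 18.7333
```

Emit:
send_rows(series=[[[0, 0, 0], [0, 0, 0.02], 1], [[0, 0, 0], [0, 0, 0.035], 1], [[0, 0, 0], [0, 0, 0.04], 1], [[0, 0, 0], [0, 0, 0.04], 1], [[0, 0, 0], [-0.02, 0, 0.03], 1]])

```text
t: 19.15
tcp_pos: [0.6083, -0.0719, 0.1623]
orientation: [-0.002, 0.989, 0.151, -0.007]
contact_force: [0.9, -0.1, -0.5]
opening: 0.4
```

Emit:
send_rows(series=[[[0, 0, -3], [-0.038, 0, 0], 1], [[0, 0, -3], [-0.038, 0, 0], 1], [[0, 0, -3], [-0.038, 0, 0], 1], [[0, 0, -3], [-0.038, 0, 0], 1], [[0, 0, -3], [-0.03, 0.02, 0], 1]])

```text
t: 19.57
tcp_pos: [0.4234, -0.0532, 0.1694]
orientation: [-0.001, 1.0, 0.016, -0.002]
contact_force: [0.9, 0.6, -1.4]
opening: 0.399
```

Emit:
send_rows(series=[[[0, 0, -3], [-0.02, 0.035, 0], 1], [[0, 0, 0], [0, 0.04, 0], 1], [[0, 0, 0], [0, 0.04, 0], 1], [[0, 0, 0], [0, 0.04, 0], 1], [[0, 0, 0], [0, 0.04, 0], 1]])

```text
t: 19.98
tcp_pos: [0.3954, 0.1441, 0.1706]
orientation: [-0.001, 1.0, -0.02, 0.001]
contact_force: [1.1, -0.5, -1.2]
opening: 0.406
```

Emit:
send_rows(series=[[[0, 0, 0], [0, 0.04, 0], 1], [[0, 0, 0], [0, 0.035, 0], 1], [[0, 0, 0], [0, 0.025, 0], 1], [[0, 0, 0], [0, 0, 0], 1], [[0, 0, 0], [0, 0, 0], 1]])

```text
t: 20.4
tcp_pos: [0.3917, 0.2559, 0.1704]
orientation: [-0.002, 1.0, -0.016, 0.002]
contact_force: [0.4, -0.6, -1.4]
opening: 0.399
```

```bash
python3 -c "
from h import *
st()"
```

```text
tcp [0.3917 0.2559 0.1704] tilt zx,zy deg [0.18 0.18] phi -1.81 open mm 37.2 F [ 0.4 -0.6 -1.4] t 20.4
```

Emit:
send_rows(series=[[[-0.2, 0.2, 0.9], [0.008, 0.016, -0.03], 1], [[0, 0, 0], [0, 0, -0.04], 1], [[0, 0, 0], [0, 0, -0.03], 1], [[0, 0, 0], [0, 0, -0.015], 1], [[0, 0, 0], [0, 0, 0], 1]])

```text
t: 20.82
tcp_pos: [0.4005, 0.2698, 0.053]
orientation: [-0.001, 1.0, -0.008, 0.002]
contact_force: [-0.6, -0.1, -2.0]
opening: 0.404
```

```bash
python3 -c "
from h import *
st()
s=snapshot('side'); save(cv2.resize(s['img'][250:400,180:380],(800,600),interpolation=cv2.INTER_CUBIC),'a8.png')"
```

```text
tcp [0.4005 0.2698 0.053 ] tilt zx,zy deg [0.21 0.08] phi -0.95 open mm 37.5 F [-0.6 -0.1 -2. ] t 20.8167
```

View pics/a8.png

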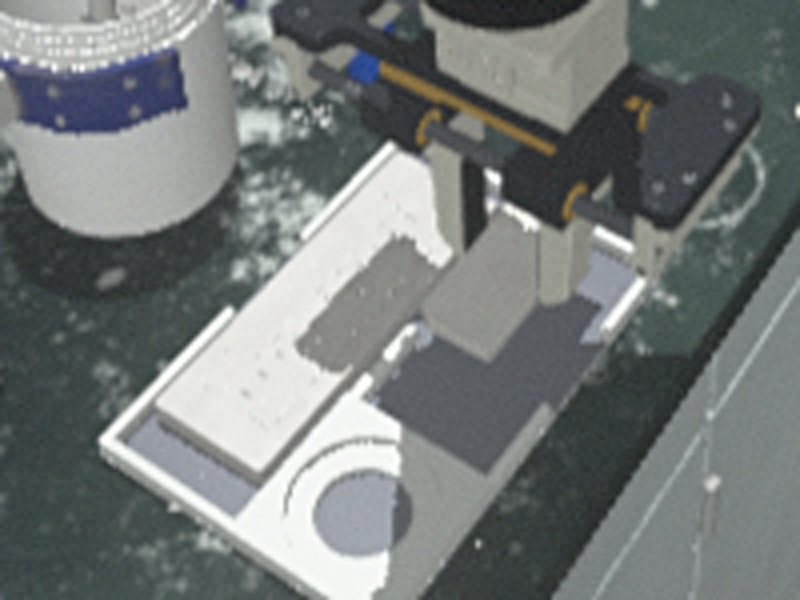

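Emit:
send_rows(series=[[[0, 0.2, 0], [-0.002, 0.001, -0.02], 1], [[0, 0, 0], [0, 0, -0.015], 1], [[0, 0, 0], [0, 0, -0.005], 1], [[0, 0, 0], [0, 0, 0], 1]])

```text
t: 21.2
tcp_pos: [0.4019, 0.2701, 0.0196]
orientation: [-0.003, 1.0, -0.01, 0.003]
contact_force: [-0.9, 0.7, -1.5]
opening: 0.399
```

```bash
python3 -c "
from h import *
st()"
```

```text
tcp [0.4019 0.2701 0.0196] tilt zx,zy deg [0.4 0.3] phi -1.14 open mm 37.1 F [-0.9  0.7 -1.5] t 21.2
```

Emit:
send_rows(series=[[[-0.3, 0.4, 0.1], [-0.003, 0.002, -0.003], 1], [[0, 0, 0], [-0.001, 0, -0.004], 1], [[0, 0, 0], [0, 0, -0.003], 1], [[0, 0, 0], [0, 0, 0], 1]])

```text
t: 21.53
tcp_pos: [0.3997, 0.2729, 0.0136]
orientation: [-0.001, 1.0, -0.009, 0.002]
contact_force: [0.4, -0.5, -1.8]
opening: 0.402
```

```bash
python3 -c "
from h import *
st()"
```

```text
tcp [0.3997 0.2729 0.0136] tilt zx,zy deg [0.23 0.13] phi -1.08 open mm 37.4 F [ 0.4 -0.5 -1.8] t 21.5333
```

Emit:
send_rows(series=[[[-0.1, 0.2, 0], [-0.002, 0, -0.005], 1], [[0, 0, 0], [0, 0, -0.001], 1], [[0, 0, 0], [0, 0, 0], 1]])

```text
t: 21.78
tcp_pos: [0.3978, 0.2732, 0.0078]
orientation: [-0.0, 1.0, -0.009, 0.001]
contact_force: [-0.4, -0.7, -1.8]
opening: 0.404
```

```bash
python3 -c "
from h import *
st()"
```

```text
tcp [0.3978 0.2732 0.0078] tilt zx,zy deg [0.07 0.06] phi -1.06 open mm 37.6 F [-0.4 -0.7 -1.8] t 21.7833
```

Emit:
send_rows(series=[[[0, 0, 0], [0, 0, -0.002], 1], [[0, 0, 0], [0, 0, -0.001], 1], [[0, 0, 0], [0, 0, 0], 1]])

```text
t: 22.03
tcp_pos: [0.3978, 0.2732, 0.0047]
orientation: [-0.0, 1.0, -0.009, 0.001]
contact_force: [-1.2, -0.5, 2.0]
opening: 0.403
```

Emit:
send_rows(series=[[[0, 0, 0], [0, 0, 0], 0.1], [[0, 0, 0], [0, 0, 0], 0.1], [[0, 0, 0], [0, 0, 0], 0.1], [[0, 0, 0], [0, 0, 0.01], 0.1], [[0, 0, 0], [0, 0, 0.02], 0.1]])

```text
t: 22.45
tcp_pos: [0.3965, 0.2724, 0.0331]
orientation: [0.001, 1.0, -0.009, -0.001]
contact_force: [-0.3, -0.7, -0.5]
opening: 0.451
```

Emit:
send_rows(series=[[[0, 0, 0], [0, 0, 0.04], 0.1], [[0, 0, 0], [0, 0, 0.04], 0.1], [[0, 0, 0], [0, -0.02, 0.04], 0.1], [[0, 0, 0], [0, -0.04, 0], 0.1], [[0, 0, 0], [0, -0.04, 0], 0.1]])

```text
t: 22.87
tcp_pos: [0.3953, 0.1757, 0.1612]
orientation: [-0.0, 1.0, -0.006, 0.0]
contact_force: [0.2, 0.4, -0.6]
opening: 0.45
```

Emit:
send_rows(series=[[[0, 0, 0], [0, -0.04, 0], 0.1], [[0, 0, 0], [0, -0.04, 0], 0.1], [[0, 0, 0], [0, -0.04, 0], 0.1], [[0, 0, 0], [0, -0.04, 0], 0.1], [[0, 0, 0], [0, -0.04, 0], 0.1]])

```text
t: 23.28
tcp_pos: [0.3931, -0.0315, 0.169]
orientation: [-0.001, 1.0, -0.003, 0.006]
contact_force: [0.7, -0.2, 0.3]
opening: 0.452
```

```bash
python3 -c "
from h import *
st()
s=snapshot('side'); save(cv2.resize(s['img'][260:400,190:370],(720,560),interpolation=cv2.INTER_CUBIC),'a9.png')"
```

```text
tcp [ 0.3931 -0.0315  0.169 ] tilt zx,zy deg [0.68 0.06] phi -0.35 open mm 42.1 F [ 0.7 -0.2  0.3] t 23.2833
```

View pics/a9.png

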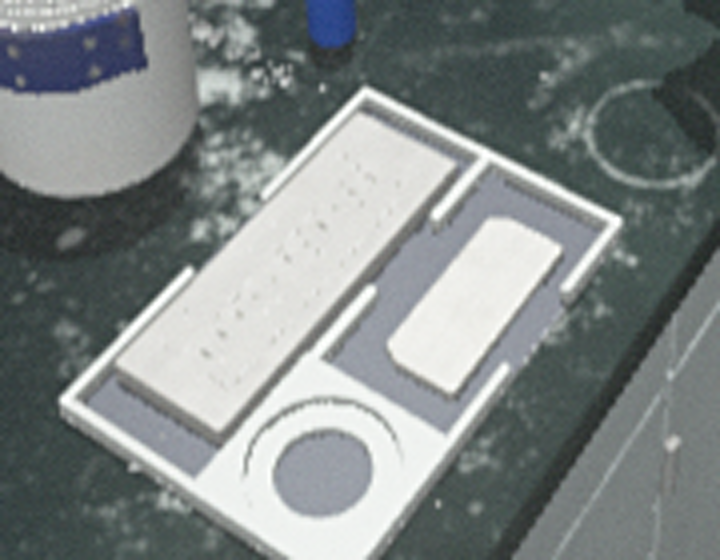

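Emit:
send_rows(series=[[[0, 0, 0], [0.035, -0.021, 0], -0.2], [[0, 0, 0], [0.035, -0.021, 0], -0.2], [[0, 0, 0], [0.035, -0.021, 0], -0.2], [[0, 0, 0], [0.035, -0.021, 0], -0.2], [[0, 0, 0], [0.035, -0.021, 0], -0.2]])

```text
t: 23.75
tcp_pos: [0.5647, -0.1488, 0.1767]
orientation: [0.002, 1.0, -0.011, 0.012]
contact_force: [-0.7, 0.2, 0.8]
opening: 0.598
```

Emit:
send_rows(series=[[[0, 0.5, 0], [0.035, -0.021, 0], -0.2], [[0, 0, 0], [0.03, -0.018, 0], -0.2], [[0, 0, 0], [0.015, -0.008, 0], -0.2], [[0, 0, 0], [0, 0, 0], -0.2], [[0, 0, 0], [0, 0, 0], -0.2]])

```text
t: 24.17
tcp_pos: [0.6518, -0.2019, 0.1771]
orientation: [0.002, 1.0, -0.013, 0.007]
contact_force: [-0.6, -0.0, -0.1]
opening: 0.599
```

```bash
python3 - <<'E'
from h import *
st()
from scipy.optimize import least_squares
s=snapshot("side"); W=cloud(s)
m=(abs(W[...,0]-.648)<.03)&(abs(W[...,1]+.184)<.03)&(W[...,2]>.01)&(W[...,2]<.075); q=W[m]; print(len(q),q.mean(0),q[:,2].max())
k=q[(q[:,2]<.052)]; r=least_squares(lambda p:np.hypot(k[:,0]-p[0],k[:,1]-p[1])-.0125,[.65,-.184],loss="soft_l1",f_scale=.002); print("vial fit",r.x)
# well narrow disc in side view
b=(248,364,288,394); g=s["img"][b[1]:b[3],b[0]:b[2]].astype(int); mm=(g.min(2)<175).astype(np.uint8)
n,l,S,c=cv2.connectedComponentsWithStats(mm)
for i in range(1,n):
    if S[i,4]>60: print(S[i],ray(s,c[i][0]+b[0],c[i][1]+b[1],.003))
E
```

```text
tcp [ 0.6518 -0.2019  0.1771] tilt zx,zy deg [ 0.84 -0.26] phi -1.51 open mm 55.7 F [-0.6 -0.  -0.1] t 24.1667
204 [ 0.64533708 -0.17792248  0.04213514] 0.06927492344125395
vial fit [ 0.64958154 -0.18466177]
[ 10   3  25  22 425] [0.40623183 0.37434317 0.003     ]
```

Emit:
send_rows(series=[[[0.3, 0.8, 0], [-0.002, 0.017, -0.03], -0.2], [[0, 0, 0], [0, 0, -0.03], -0.2], [[0, 0, 0], [0, 0, -0.01], -0.2], [[0, 0, 0], [0, 0, 0], -0.2], [[0, 0, 0], [0, 0, 0], -0.2]])

```text
t: 24.63
tcp_pos: [0.6469, -0.1819, 0.1109]
orientation: [0.0, 1.0, -0.013, 0.003]
contact_force: [-0.1, -0.6, 0.2]
opening: 0.598
```

```bash
python3 -c "
from h import *
st()"
```

```text
tcp [ 0.6469 -0.1819  0.1109] tilt zx,zy deg [ 0.32 -0.04] phi -1.45 open mm 55.6 F [-0.1 -0.6  0.2] t 24.6333
```

Emit:
send_rows(series=[[[0, 0.3, 0], [0.002, -0.003, -0.025], -0.2], [[0, 0, 0], [0, 0, -0.03], -0.2], [[0, 0, 0], [0, 0, -0.02], -0.2], [[0, 0, 0], [0, 0, 0], -0.2], [[0, 0, 0], [0, 0, 0], -0.2]])

```text
t: 25.05
tcp_pos: [0.6514, -0.186, 0.0456]
orientation: [0.002, 1.0, -0.013, 0.006]
contact_force: [0.1, 0.5, 0.4]
opening: 0.601
```

```bash
python3 -c "
from h import *
st()"
```

```text
tcp [ 0.6514 -0.186   0.0456] tilt zx,zy deg [ 0.69 -0.27] phi -1.45 open mm 55.9 F [0.1 0.5 0.4] t 25.05
```

Emit:
send_rows(series=[[[0.3, 0.8, 0], [-0.002, 0.001, -0.015], -0.2], [[0, 0, 0], [0, 0, -0.002], -0.2], [[0, 0, 0], [0, 0, 0], 0.3], [[0, 0, 0], [0, 0, 0], 1], [[0, 0, 0], [0, 0, 0], 1]])

```text
t: 25.47
tcp_pos: [0.6516, -0.1858, 0.0345]
orientation: [0.001, 1.0, -0.013, 0.002]
contact_force: [0.2, -0.3, -0.7]
opening: 0.428
```

Emit:
send_rows(series=[[[0, 0, 0], [0, 0, 0], 1], [[0, 0, 0], [0, 0, 0], 1]])

```text
t: 25.63
tcp_pos: [0.652, -0.1859, 0.0355]
orientation: [0.001, 1.0, -0.013, 0.002]
contact_force: [-0.8, 0.5, 0.4]
opening: 0.293
```

```bash
python3 -c "
from h import *
st()"
```

```text
tcp [ 0.652  -0.1859  0.0355] tilt zx,zy deg [ 0.28 -0.09] phi -1.45 open mm 27.2 F [-0.8  0.5  0.4] t 25.6333
```

Emit:
send_rows(series=[[[0, 0, 0], [-0.002, 0.001, 0], 0.2], [[0, 0.3, 0], [0, 0, -0.006], 0.2], [[0, 0, 0], [0, 0, -0.003], 0.2], [[0, 0, 0], [0, 0, 0], 0.2], [[0, 0, 0], [0, 0, 0], 0.2]])

```text
t: 26.05
tcp_pos: [0.6499, -0.1848, 0.026]
orientation: [0.001, 1.0, -0.013, -0.0]
contact_force: [0.1, 0.3, -0.7]
opening: 0.399
```

Emit:
send_rows(series=[[[0, 0, 0], [0, 0, 0], 1], [[0, 0, 0], [0, 0, 0], 1], [[0, 0, 0], [0, 0, 0], 1], [[0, 0, 0], [0, 0, 0], 1], [[0, 0, 0], [0, 0, 0], 1]])

```text
t: 26.47
tcp_pos: [0.6498, -0.1847, 0.0257]
orientation: [0.001, 1.0, -0.013, -0.0]
contact_force: [-0.4, -0.3, -0.7]
opening: 0.267
```

```bash
python3 - <<'E'
from h import *
st()
s=snapshot('side'); W=cloud(s)
q=W[(abs(W[...,0]-.648)<.012)&(abs(W[...,1]+.184)<.03)&(W[...,2]<.09)&(W[...,2]>.01)]
save(cv2.resize(s['img'][110:210,280:400],(480,400),interpolation=cv2.INTER_CUBIC),'a10.png')
E
```

```text
tcp [ 0.6498 -0.1847  0.0257] tilt zx,zy deg [-0.05 -0.09] phi -1.45 open mm 24.9 F [-0.4 -0.3 -0.7] t 26.4667
```

View pics/a10.png

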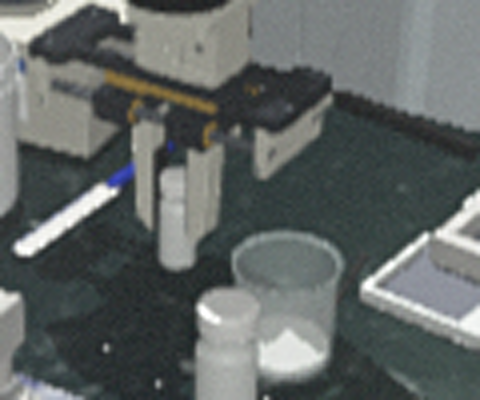

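Emit:
send_rows(series=[[[0, 0, 0], [0, 0, 0.02], 1], [[0, 0, 0], [0, 0, 0.035], 1], [[0, 0, 0], [0, 0, 0.04], 1], [[0, 0, 0], [-0.01, 0, 0.04], 1], [[0, 0, 0], [-0.03, 0, 0.02], 1]])

```text
t: 26.93
tcp_pos: [0.6074, -0.1832, 0.1783]
orientation: [-0.001, 1.0, -0.012, -0.006]
contact_force: [0.3, -0.9, 1.3]
opening: 0.265
```

Emit:
send_rows(series=[[[0, 0, 0], [-0.036, 0.015, 0], 1], [[0, 0, 0], [-0.036, 0.015, 0], 1], [[0, 0, 0], [-0.036, 0.015, 0], 1], [[0, 0, 0], [-0.036, 0.015, 0], 1], [[0, 0, 0], [-0.03, 0.028, 0], 1]])

```text
t: 27.35
tcp_pos: [0.4294, -0.097, 0.1846]
orientation: [0.001, 1.0, -0.014, -0.002]
contact_force: [-0.1, 1.9, 0.7]
opening: 0.264
```

Emit:
send_rows(series=[[[0, 0, 0], [-0.02, 0.035, 0], 1], [[0, 0, 0], [-0.005, 0.04, 0], 1], [[0, 0, 0], [0, 0.04, 0], 1], [[0, 0, 0], [0, 0.04, 0], 1], [[0, 0, 0], [0, 0.04, 0], 1]])

```text
t: 27.77
tcp_pos: [0.3964, 0.1019, 0.1868]
orientation: [0.001, 1.0, -0.019, 0.003]
contact_force: [1.0, -0.2, 0.1]
opening: 0.263
```

Emit:
send_rows(series=[[[0, 0, 0], [0, 0.04, 0], 1], [[0, 0, 0], [0, 0.04, 0], 1], [[0, 0, 0], [0, 0.04, 0], 1], [[0, 0, 0], [0, 0.03, 0], 1], [[0, 0, 0], [0, 0.02, 0], 1]])

```text
t: 28.18
tcp_pos: [0.3927, 0.2832, 0.1888]
orientation: [-0.001, 1.0, -0.017, 0.006]
contact_force: [0.9, -1.4, 0.4]
opening: 0.264
```

```bash
python3 -c "
from h import *
st()"
```

```text
tcp [0.3927 0.2832 0.1888] tilt zx,zy deg [0.63 0.05] phi -1.95 open mm 24.6 F [ 0.9 -1.4  0.4] t 28.1833
```

Emit:
send_rows(series=[[[0, 0.6, 0], [0.004, 0.035, 0], 1], [[0, 0, 0], [0.004, 0.035, -0.02], 1], [[0, 0, 0], [0.003, 0.02, -0.03], 1], [[0, 0, 0], [0, 0, -0.03], 1], [[0, 0, 0], [0, 0, 0], 1]])

```text
t: 28.6
tcp_pos: [0.4023, 0.3833, 0.1082]
orientation: [-0.002, 1.0, -0.014, 0.002]
contact_force: [-0.6, -1.0, -2.1]
opening: 0.263
```

Emit:
send_rows(series=[[[0, 0, 0], [0, 0, -0.015], 1], [[0, 0, 0], [0, 0, 0], 1], [[0, 0, 0], [0, 0, 0], 1]])

```text
t: 28.85
tcp_pos: [0.4023, 0.3833, 0.0951]
orientation: [-0.002, 1.0, -0.014, 0.002]
contact_force: [-0.4, -0.3, 0.5]
opening: 0.261
```

```bash
python3 -c "
from h import *
st()"
```

```text
tcp [0.4023 0.3833 0.0951] tilt zx,zy deg [0.22 0.24] phi -1.59 open mm 24.3 F [-0.4 -0.3  0.5] t 28.85
```

Emit:
send_rows(series=[[[-0.2, 0.2, 0], [0.001, -0.008, -0.02], 1], [[0, 0, 0], [0, 0, -0.02], 1], [[0, 0, 0], [0, 0, -0.005], 1], [[0, 0, 0], [0, 0, 0], 1], [[0, 0, 0], [0, 0, 0], 1]])

```text
t: 29.27
tcp_pos: [0.4067, 0.3755, 0.0597]
orientation: [-0.004, 1.0, -0.015, 0.004]
contact_force: [0.6, -0.4, 0.6]
opening: 0.26
```

```bash
python3 -c "
from h import *
st()
s=snapshot('side'); save(cv2.resize(s['img'][300:400,200:320],(720,600),interpolation=cv2.INTER_CUBIC),'a11.png')"
```

```text
tcp [0.4067 0.3755 0.0597] tilt zx,zy deg [0.49 0.43] phi -1.73 open mm 24.2 F [ 0.6 -0.4  0.6] t 29.2667
```

View pics/a11.png

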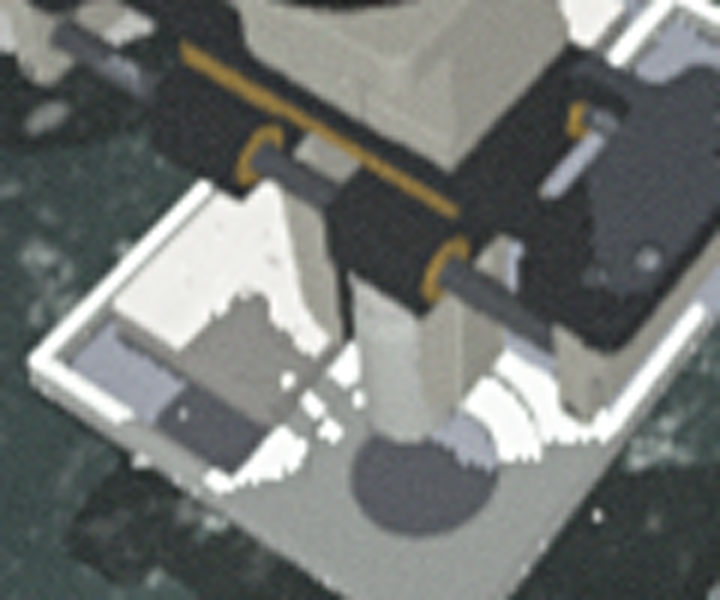

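```bash
python3 - <<'E'
from h import *
s=snapshot('side')
for X in[(.4067,.3755,.034),(.4067,.3755,.003),(.404,.375,.003),(.402,.3743,.003)]:
    u,v=proj(s,X); print(X,(u-200)*6,(v-300)*6)
W=cloud(s); q=W[(abs(W[...,0]-.4)<.025)&(abs(W[...,1]-.38)<.025)&(W[...,2]>.036)&(W[...,2]<.056)]
from scipy.optimize import least_squares
hs=q[q[:,1]>.378]; print(len(q),np.histogram(q[:,0],6))
r=least_squares(lambda p:np.hypot(q[:,0]-p[0],q[:,1]-p[1])-.0125,[.404,.375],loss="soft_l1",f_scale=.002);print(r.x)
for p in[(425,485),(355,485),(497,485),(425,437),(425,535)]: print(ray(s,200+p[0]/6,300+p[1]/6,.007))
E
```

```text
(0.4067, 0.3755, 0.034) 409.9736463440406 402.75655065960336
(0.4067, 0.3755, 0.003) 417.7836920916411 468.4176506349402
(0.404, 0.375, 0.003) 426.8349788073243 471.850983491468
(0.402, 0.3743, 0.003) 434.28481586723854 473.4571815370773
86 (array([25, 18, 16, 13,  8,  6]), array([0.394578  , 0.3977771 , 0.40097619, 0.40417528, 0.40737438,
       0.41057347, 0.41377257]))
[0.40736074 0.3761086 ]
[0.40038424 0.38016999 0.007     ]
[0.4163164  0.39022757 0.007     ]
[0.38399893 0.36982634 0.007     ]
[0.40900868 0.36877607 0.007     ]
[0.39168087 0.39166819 0.007     ]
```

```bash
python3 - <<'E'
from h import *
s=dict(np.load("side0.npz"))
for z in(.003,.005,.007): print(ray(s,190+322/4,260+472.5/4,z))
E
```

```text
[0.40543939 0.37482094 0.003     ]
[0.40458539 0.37573116 0.005     ]
[0.4037314  0.37664137 0.007     ]
```

Emit:
send_rows(series=[[[-0.4, 0.5, 0], [-0.004, 0, -0.01], 1], [[0, 0, 0], [-0.001, 0, -0.008], 1], [[0, 0, 0], [0, 0, -0.002], 1], [[0, 0, 0], [0, 0, 0], 1]])

```text
t: 29.7
tcp_pos: [0.4019, 0.3766, 0.0404]
orientation: [-0.001, 1.0, -0.015, 0.001]
contact_force: [0.2, -0.3, 0.2]
opening: 0.26
```

```bash
python3 -c "
from h import *
st()"
```

```text
tcp [0.4019 0.3766 0.0404] tilt zx,zy deg [0.1  0.13] phi -1.71 open mm 24.2 F [ 0.2 -0.3  0.2] t 29.7
```

Emit:
send_rows(series=[[[-0.1, 0.1, 0], [0.001, -0.001, -0.006], 1], [[0, 0, 0], [0, 0, -0.003], 1], [[0, 0, 0], [0, 0, 0], 1], [[0, 0, 0], [0, 0, 0], 1]])

```text
t: 30.03
tcp_pos: [0.4027, 0.3754, 0.0299]
orientation: [0.0, 1.0, -0.015, -0.0]
contact_force: [0.7, -0.1, 0.1]
opening: 0.269
```

Emit:
send_rows(series=[[[0, 0, 0], [0, 0, -0.001], 1], [[0, 0, 0], [0, 0, 0], 1]])

```text
t: 30.2
tcp_pos: [0.4028, 0.3754, 0.0289]
orientation: [0.0, 1.0, -0.015, -0.0]
contact_force: [0.3, -0.1, -0.4]
opening: 0.264
```

Emit:
send_rows(series=[[[0, 0, 0], [0, 0, -0.001], 1], [[0, 0, 0], [0, 0, 0], 1]])

```text
t: 30.37
tcp_pos: [0.4032, 0.3757, 0.0289]
orientation: [-0.0, 1.0, -0.015, -0.0]
contact_force: [0.3, -0.2, -0.6]
opening: 0.261
```

Emit:
send_rows(series=[[[0, 0, 0], [0, 0, 0], 0.3], [[0, 0, 0], [0, 0, 0], 0.2], [[0, 0, 0], [0, 0, 0], 0], [[0, 0, 0], [0, 0, 0], 0], [[0, 0, 0], [0, 0, 0.015], 0]])

```text
t: 30.78
tcp_pos: [0.4023, 0.375, 0.0418]
orientation: [0.001, 1.0, -0.015, -0.001]
contact_force: [0.1, -0.0, -1.0]
opening: 0.496
```

Emit:
send_rows(series=[[[0, 0, 0], [0, 0, 0.03], 0], [[0, 0, 0], [0, 0, 0.04], 0], [[0, 0, 0], [0, 0, 0.04], 0], [[0, 0, 0], [0, 0, 0.03], 0], [[0, 0, 0], [-0.01, -0.03, 0], 0]])

```text
t: 31.2
tcp_pos: [0.3912, 0.3455, 0.1873]
orientation: [0.002, 1.0, -0.014, -0.002]
contact_force: [1.0, -0.4, 1.0]
opening: 0.5
```

Emit:
send_rows(series=[[[0, 0, 0], [0, -0.04, 0], 0], [[0, 0, 0], [0, -0.04, 0], 0], [[0, 0, 0], [0, -0.04, 0], 0], [[0, 0, 0], [0, -0.04, 0], 0], [[0, 0, 0], [0, -0.04, 0], 0]])

```text
t: 31.62
tcp_pos: [0.3886, 0.1417, 0.1902]
orientation: [0.0, 1.0, -0.01, -0.0]
contact_force: [1.0, 0.1, 0.6]
opening: 0.499
```

Emit:
send_rows(series=[[[0, 0, 0], [0, -0.04, 0], 0], [[0, 0, 0], [0, -0.04, 0], 0], [[0, 0, 0], [0, -0.02, 0], 0], [[0, 0, 0], [0, 0, 0], 0], [[0, 0, 0], [0, 0, 0], 0]])

```text
t: 32.03
tcp_pos: [0.3864, 0.0314, 0.1911]
orientation: [0.001, 1.0, -0.013, 0.002]
contact_force: [0.0, -0.1, 0.7]
opening: 0.502
```

```bash
python3 - <<'E'
from h import *
st()
s=snapshot('side'); t=snapshot('top')
save(np.vstack([np.hstack([cv2.resize(s['img'][250:400,180:380],(400,300)),cv2.resize(s['img'][130:250,340:500],(400,300))]),cv2.resize(t['img'][120:285,170:490],(800,300))]),'a12.png')
W=cloud(s); from scipy.optimize import least_squares
def tf(c,yaw,p): 
    d=np.array(p)-c; y=np.radians(yaw); return np.array([d[0]*np.cos(y)+d[1]*np.sin(y),-d[0]*np.sin(y)+d[1]*np.cos(y)])
for n,c,yaw,p0,r0,zt in(("vial",(.4374,.3057),-.9,(.403,.3755),.0125,.055),("jar",(.437,-.305),-6.1,(.409,-.233),.0245,.06)):
    q=W[(abs(W[...,0]-p0[0])<r0+.006)&(abs(W[...,1]-p0[1])<r0+.006)&(W[...,2]>.02)&(W[...,2]<.1)]; k=q[q[:,2]<zt]
    r=least_squares(lambda p:np.hypot(k[:,0]-p[0],k[:,1]-p[1])-r0,p0,loss="soft_l1",f_scale=.002); print(n,r.x,"tray",tf(c,yaw,r.x),"ztop",np.percentile(q[:,2],98))
E
```

```text
tcp [0.3864 0.0314 0.1911] tilt zx,zy deg [ 0.21 -0.1 ] phi -1.49 open mm 46.7 F [ 0.  -0.1  0.7] t 32.0333
vial [0.40387157 0.37572727] tray [-0.03462423  0.06949199] ztop 0.07116434778524114
jar [ 0.40797723 -0.23435286] tray [-0.0363657   0.06716305] ztop 0.08312964047721244
```

View pics/a12.png

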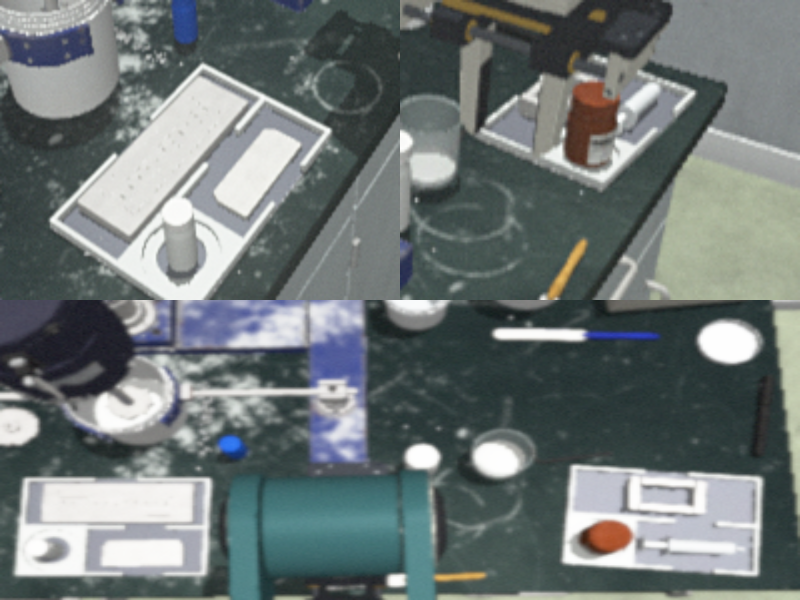

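```bash
python3 - <<'E'
from h import *
t=snapshot('top')
def tf(c,yaw,p): 
    d=np.array(p)-c; y=np.radians(yaw); return np.round([d[0]*np.cos(y)+d[1]*np.sin(y),-d[0]*np.sin(y)+d[1]*np.cos(y)],4)
R=((.437,-.305),-6.1); L=((.4374,.3057),-.9)
for n,b,z,fr,v in(("syr",(423,249,473,265),.022,R,190),("app",(418,220,455,245),.025,R,190),("scr",(207,250,248,272),.009,L,190)):
    q=blob(t,b,z,v); r=rect(q); print(n,len(q),r,tf(*fr,r[:2]/1000))
E
```

```text
syr 617 [ 391.5 -330.7  126.9   40.8   88.9] [-0.0425 -0.0304]
app 713 [ 459.  -307.4  101.3   66.5   88.9] [ 0.0221 -0.    ]
scr 513 [397.9 275.   93.   41.6  89. ] [-0.039  -0.0313]
```

```bash
python3 - <<'E'
from h import *
t=snapshot('top'); s=snapshot('side')
def tf(c,yaw,P): 
    d=P[:,:2]-c; y=np.radians(yaw); return np.c_[d[:,0]*np.cos(y)+d[:,1]*np.sin(y),-d[:,0]*np.sin(y)+d[:,1]*np.cos(y)]
for nm,I in(("top",t),("side",s)):
    W=cloud(I).reshape(-1,3); W=W[np.isfinite(W[:,0])&(W[:,2]>.0195)&(W[:,2]<.045)]
    q=tf((.437,-.305),-6.1,W)
    for n,(a,b,c,d) in dict(syr=(-.069,-.006,-.10,.035),app=(.004,.069,-.1,.1)).items():
        k=q[(q[:,0]>a)&(q[:,0]<b)&(q[:,1]>c)&(q[:,1]<d)]; print(nm,n,len(k),np.percentile(k,[2,98],axis=0).round(4).tolist(),k.mean(0).round(4))
E
```

```text
top syr 188 [[-0.0467, -0.0739], [-0.0297, 0.0225]] [-0.0383 -0.0286]
top app 321 [[0.0122, -0.0412], [0.0614, 0.0412]] [ 0.0364 -0.001 ]
side syr 106 [[-0.0508, -0.0726], [-0.0324, 0.0239]] [-0.0413 -0.0237]
side app 70 [[0.0127, -0.04], [0.0591, 0.0459]] [0.0418 0.0115]
```

```bash
python3 -c "
from h import *
st(); print(hand_in())"
```

```text
tcp [0.3865 0.0332 0.1908] tilt zx,zy deg [ 0.16 -0.1 ] phi -1.25 open mm 46.5 F [-0.5 -1.1 -1.1] t 32.2833
the job is handed in; nothing more can be done
None
```

I made up both kits and handed the job in at about 32 s, but `hand_in()` gave no verdict. At hand-in the open gripper stood clear above the worktop, touching nothing.

**Grind-check kit:** the scraper lies in its short bay and the vial stands in the narrow well.

**Draw-down kit:** the applicator lies in the long bay, the syringe in the short bay, and the jar stands on the ledge.

I took the white 67 mm vial and left the blue one and the larger white one (about 98 mm). I tilted the gripper about 10° to pick up the syringe, so its body would clear the larger vial.

My last camera checks, in each tray's own frame:

| Item | x, y (mm) | Allowed x | Allowed y | Height check |
|---|---|---|---|---|
| Scraper | (-39, -31) | -51 to -23 | -57.5 to -13.5 | touched the floor before release |
| Vial | (-35, 69) | -46 to -27 | 58.5 to 77.5 | top at 71 mm (expect 70) |
| Applicator | (36, -1) | 24 to 48 | -60 to 60 | looked flat in the picture |
| Syringe | (-38, about -34) | -57 to -17 | -47.5 to -23.5 | lay in the bay in the picture |
| Jar | (-36, 67) | -46 to -27 | 58.5 to 77.5 | top at 83 mm (expect 83) |

- **Disagreements:** my first colour check of the applicator and syringe was spoiled by the tray liner, and it put the applicator at x 22, just out of range. The depth reading from the top camera replaced it. The side camera, which saw only part of the applicator, averaged (42, 12), still in range. Estimates of the left well's centre differed by up to about 4 mm, so I used a middle value.
- **Gauge and beaker:** both looked unmoved in the last pictures, but I did not measure them again.

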